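# Free the seized bin clamp and hang up the catch bin

### The arm

A 6-joint arm with a two-finger parallel gripper is mounted at the origin on the work surface. World frame = base frame: x ahead of the robot, y to its left, z up, the work surface at z = 0. Lengths are in m, angles in degrees, forces in N, time in s.
With the tool pointing down it reaches from about 0.4 to 0.825 m from the base axis. Payload 7 kg.
Tool frame: the origin (TCP) lies midway between the tips of the shut fingers; the grasp point (between the pads) lies r.grip_depth behind it (r.grip_depth is the distance from the TCP to the grasp point, in m); z points along the fingers, y is the line along which they close (so a half turn about z gives the same grasp; the last joint's range is limited). The gripper opens to 88 mm and grips with 3 to 60 N. Pads are 19 mm wide; open, the fingers measure 130 mm over their backs; the gripper's body (78 mm by 193 mm) begins 47 mm behind the grasp point.
Start: joints at [-54.425, 20.546, 0.682, 0, -70.136, -16.507], TCP at [0.22, -0.638, 0.227] pointing down, gripper open.
Joint ranges: [-176.03, 176.03], [-82.01, 121.73], [-58.28, 71.71], [-173.87, 95.51], [-174.79, -0.11], [-173.66, 173.66]. Speed limits (degrees/s): [136.94, 136.94, 172.46, 180, 180, 180].

### API

Orientations are given as [roll, pitch, yaw] about the fixed x, y, z axes, in that order (R = Rz(yaw) Ry(pitch) Rx(roll)).
In Python, from plant import r, imaging, ticket, get_state gives the robot as it stands (r), with the cameras (imaging), the readings as plain functions and the job (ticket).
- The arm moves only by the shell command python3 drive.py [OPENING] [FORCE], which reads ROWS from standard input. ROWS is a JSON list of rows, 1 to 12 of them, each an object with the fields trans (a list: dx, dy, dz in m), turn_vec (a list: a rotation vector rx, ry, rz in degrees); a field left out counts as zero; each row is the pose to reach, as a shift and turn from the pose commanded when the command began, along the tool's axes at that moment; what a row does not reach only later rows make up. A row lasts 1/12 s, in which the tool goes at most 0.0417 m and 7.16 degrees, less where a joint would pass 70% of its speed; a pose out of reach is approached as far as the arm can. OPENING is the finger opening in m, set as the command begins (- or left out keeps the last). The fingers move at their own pace and stop on an object; FORCE is the grip in N (left out, the last holds). Time passes only in rows, so rows that do not move let the fingers close. It prints the time, the measured TCP pose, the force, the opening and the grip force at its end. Input that does not fit is refused with a message, and nothing moves.
- get_state(): the state, without advancing time (a new reading comes with each control period).
- imaging.capture(name): name is "side" or "top" or "wrist"; returns a dict with "frame" (384x512x3 uint8, red, green, blue), "z_map" (384x512 float32, m along the optical axis (not along the pixel's ray), 0 where there is no reading), "fx", "fy", "cx", "cy" (pixels), "cam_to_world" (4x4, takes a point from camera to world coordinates). Camera axes: x right, y down, z forward; pixel columns grow to the right and rows downward; lengths in m; the calibration is good to about 2 mm. A picture is of the moment at which its call begins.
- ticket.close_job(): hands the job in; it is judged then, once.
The state is a dict: "time_s": time; "joints": joint angles; "qd": joint speeds; "joint_torque": joint torques, N m; "tcp_pos": TCP position; "eef_rot": TCP orientation; "contact_force": force on the tool from outside, world axes, zero at the start; "moment": the same for the moment, N m; "gripper_width": finger opening in m; "gripper_force": force on a finger pad.
Only numpy, scipy, OpenCV 4.12 (cv2) and the standard library are available. Lean on these libraries where they do the work, as an engineer would, in place of code of your own. Each camera call takes 0.05 s, during which the arm holds its last target. There are 200 camera calls.

### The job

The catch bin of the grinder test bench is locked in its bay by a seized clamp knob: break the knob loose with a firm anticlockwise twist and turn it on, all the way to its open stop, leaving the bin in its bay meanwhile. Then lift the bin out by its bail and hang it by the bail over both prongs of the double hook, and let go. Leave the burr, the cup and the screwdriver where they lie.

Things in the scene. Friction and masses are not known exactly. Their poses are not given: they have to be found in the camera images.
- knob (a joint): turn of the clamp knob, rad: 0 = locked (start), 2.5 = open stop; grows anticlockwise, looking down on the knob along its axis. Seized: it takes 0.5 to 0.7 N m to start (a firm grip), fading to under 0.1 N m by 0.3 rad; from there it turns freely (about 0.05 N m) and stays where it is left. The whole turn needs two grasps or more.
- knob_grip (a point): point on the knob's axis, midway up its grip: a black bar 74 long (y axis), 18 wide (x), 36 mm high (18 mm either side along z). z is the turning axis and points out of the sloping panel, 35 degrees from vertical, leaning to the station's -x (robot) side: tilt the gripper to match. Axes turn with the knob. The panel is 35 mm below along z; a hub of radius 20 mm fills 35 to 18 mm below.
- tongue_tip (a point): free end of the steel tongue fixed to the knob: 16 wide, 8 mm thick, reaching 98 mm from the axis along the knob's -y; this point is at mid thickness, 28 mm below knob_grip along the axis. At 0 the tongue lies over the bin's near rim and keeps the bin down; as the knob turns it swings up the slope and clear. Axes as knob_grip
- station: fixed station: aluminium base plate 200 x 270 x 12 mm; on its left (+y) a white wedge with a sloping panel 130 x 110 mm that carries the knob, on its right (-y) the bin's bay: lips 12 mm above the plate, 4 to 5 mm play. Origin on the table; in its frame the knob axis meets the panel at (0, 20, 87.5) mm and the bay's floor centre is (0, -105, 12) mm. z up
- catch_bin: loose open aluminium bin, 120 (x) x 90 (y) x 70 mm high, walls 3 mm, 0.2 to 0.4 kg, with a rigid bail (arch) over its middle. Origin: centre of its underside, z up
- bail (a point): middle of the bail's straight top bar: flat-sided, 10 x 10 mm in section, 125 mm long along its x axis (105 mm clear between its legs), 140 mm above the bin's underside and 70 mm above its rim; z up
- hook_seat (a point): where the middle of the bail bar's centre line lies when hung, the bar along this y axis, 220 mm above the table. The fixed stand has two round prongs 10 mm thick at y = +-28 mm, running along -x from a post 87 mm behind (+x). Their tops are 5 mm below this point, level from 17 mm behind to 13 mm in front, rising gently to the post (top 3 mm above this point). z up
- prong_tips (a point): midway between the two upturned prong tips: 31 mm in front (-x) of hook_seat and 12 mm above it (rounded ends reach 17 mm above it). The bail must pass over the tips with the prongs between bail and bin, then be lowered behind them. Axes as hook_seat
- burr: bystander: loose steel grinding burr, 80 mm across, 30 mm high; origin under its centre
- collar_cup: bystander: loose black cup, 72 mm across, 80 mm high; origin under its centre
- screwdriver: bystander: loose screwdriver about 200 mm long lying along its x axis; origin near its middle, on the table

How it is judged (in metres and radians):
On the way, in this order (a step that is already met when the one before it is completed fails the run):
1. the knob is broken loose (turned 0.6 rad) with the bin still in its bay (value of joint knob above 0.6 rad and distance of catch_bin from where it was at the start of the episode below 0.02 m), for 0.1 s.
2. the knob is turned to its open stop (2.3 rad or more), the bin still in its bay (value of joint knob above 2.3 rad and distance of catch_bin from where it was at the start of the episode below 0.02 m), for 0.2 s.
3. the bin is lifted clear of its bay (z of catch_bin in the frame of station above 0.05 m), for 0.1 s.
At the end, for the whole second after the job is handed in: The knob stands at its open stop (at least 2.2 rad) and the bin hangs released, upright (within 0.2 rad) and at rest by its bail on both prongs: bail middle within -30 to +35 mm along the prongs, 25 mm across and about 10 mm in height of the hook seat (value of joint knob above 2.2 rad and x of bail in the frame of hook_seat between -0.03 and 0.035 m and y of bail in the frame of hook_seat between -0.025 and 0.025 m and z of bail in the frame of hook_seat between -0.008 and 0.012 m and angle between catch_bin's own z axis and vertical below 0.2 rad and linear speed of catch_bin below 0.06 m/s and contact force between catch_bin and the fingers below 0.1 N); the robot touches nothing.
It fails at once if the burr is disturbed (moved over 30 mm) (distance of burr from where it was at the start of the episode above 0.03 m).
It fails at once if the cup is disturbed (moved over 30 mm) (distance of collar_cup from where it was at the start of the episode above 0.03 m).
It fails at once if the screwdriver is disturbed (moved over 30 mm) (distance of screwdriver from where it was at the start of the episode above 0.03 m).
It also fails if it takes over 72 s, if anything falls off the work surface, if the arm or the gripper's body presses on something with over 40 N, if the wrist force passes 120 N, or if a joint passes its speed limit or range.

## Working session

There is one attempt and no reset: what is moved stays moved. The work goes in short steps, Python scripts to look and compute and a shell command to move; the robot and the scene stay as the last step left them, time stands still between calls to the robot, and variables do not carry over. Pictures are saved under pics/ and viewed, at most 10 in all, crops included, and the job is handed in when it is done.

```bash
ls; mkdir -p pics
python3 - <<'E'
from plant import r, imaging, ticket, get_state
import cv2,numpy as np,pickle
d={}
for n in("side","top","wrist"):
    c=imaging.capture(n);d[n]=c
    print(n,c["fx"],c["cx"],c["cy"],np.round(c["cam_to_world"],3).tolist(),(c["z_map"]>0).mean())
pickle.dump(d,open("c0.pkl","wb"))
cv2.imwrite("pics/a.png",cv2.resize(d["top"]["frame"],(800,600))[:,:,::-1])
cv2.imwrite("pics/b.png",cv2.resize(d["side"]["frame"],(800,600))[:,:,::-1])
s=get_state();print({k:s[k] for k in("tcp_pos","eef_rot","contact_force","time_s")},r.grip_depth)
E
```

```text
drive.py
pics
plant.py
side 445.728734030772 263.1410335313402 190.46490019691137 [[-0.871, -0.243, 0.426, -0.015], [-0.49, 0.416, -0.766, 0.99], [0.009, -0.876, -0.482, 0.784], [0.0, 0.0, 0.0, 1.0]] 0.9700673421223959
top 347.65993290036704 260.5793969360205 191.32689281184042 [[-0.015, -0.995, 0.096, 0.494], [-0.999, 0.012, -0.031, -0.03], [0.03, -0.097, -0.995, 1.036], [0.0, 0.0, 0.0, 1.0]] 0.9962259928385416
wrist 272.95253993400246 258.51628175452504 189.85445802066172 [[-0.326, 0.9, 0.289, 0.143], [0.945, 0.31, 0.101, -0.665], [0.002, 0.306, -0.952, 0.384], [0.0, 0.0, 0.0, 1.0]] 0.9958140055338541
{'tcp_pos': array([ 0.2203743 , -0.63760805,  0.22581767]), 'eef_rot': array([ 1.79924305e+02, -7.91044897e-03, -1.60934975e+02]), 'contact_force': array([-0.11151521,  0.14371627, -0.02736338]), 'time_s': 0.15} 0.0188
```

View pics/a.png

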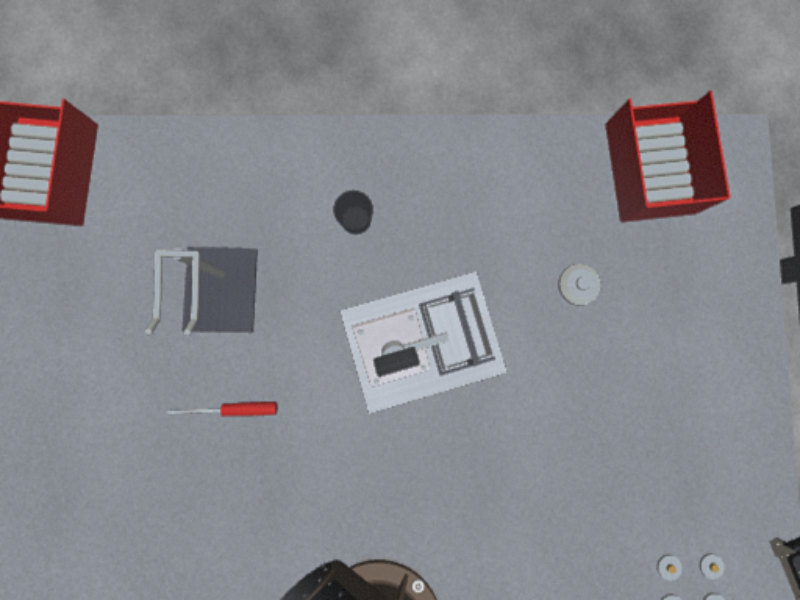

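View pics/b.png

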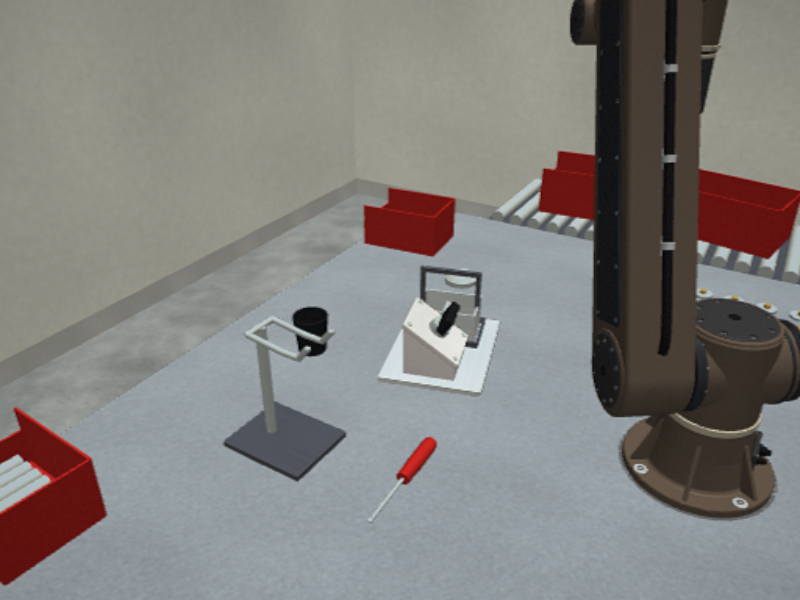

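The top view (800x600) shows the station plate with corners at (342,310), (475,273), (506,373) and (370,412), the black knob bar at (396,361) and the tongue at (440,339). The bail bar runs (458,295)–(475,362), and the hook prongs end at (152,328) and (190,328). The burr is at (580,284), the cup at (353,212) and the screwdriver at (222,409).

```bash
cat > h.py <<'E'
import numpy as np,cv2,pickle
def cloud(c):
    z=c["z_map"];v,u=np.mgrid[:384,:512]
    P=np.stack([(u-c["cx"])/c["fx"]*z,(v-c["cy"])/c["fy"]*z,z,np.ones_like(z)],-1)@c["cam_to_world"].T
    P=P[...,:3].copy();P[z==0]=np.nan
    return P
def rect(xy): return cv2.minAreaRect(np.float32(xy)*1000)
E
python3 - <<'E'
from h import *
d=pickle.load(open("c0.pkl","rb"))
for n in("top","side"):
    c=d[n];P=cloud(c);f=c["frame"].astype(int);mx=f.max(-1);z=P[...,2]
    near=lambda x0,x1,y0,y1:(P[...,0]>x0)&(P[...,0]<x1)&(P[...,1]>y0)&(P[...,1]<y1)
    t=near(.3,.4,.1,.5);print(n,"table z",np.nanmedian(z[t&(mx>100)]),np.nanstd(z[t&(mx>100)]))
    st=near(.3,.65,-.28,.16)
    m=st&(z>.008)&(z<.016);print(" plate",rect(P[m][:,:2]),m.sum(),np.median(z[m]))
    m=st&(z>.09)&(z<.15)&(mx<60);k=P[m]
    print(" knobblack",m.sum(),k.mean(0) if len(k) else"")
    m=st&(z>.14)&(z<.17);k=P[m];print(" bail z>.14",len(k),rect(k[:,:2]),np.percentile(k[:,2],[5,50,95]))
    hk=near(.3,.7,.2,.55)&(z>.19)&(z<.26);k=P[hk];print(" hook",len(k),rect(k[:,:2]),np.percentile(k[:,2],[5,50,95]))
    np.save(n+"hook.npy",k)
    st=near(.5,.7,0,.2)&(z>.02);print(" cup",np.nanmean(P[st],0),st.sum())
c=d["wrist"];cv2.imwrite("pics/c.png",c["frame"][:,:,::-1])
E
```

```text
top table z 0.00019804344647711414 0.005547725338161687
 plate ((513.9124755859375, -90.76126098632812), (200.05764770507812, 270.1895446777344), 15.451489448547363) 3276 0.012355711924296298
 knobblack 25 [ 0.49183666 -0.04701141  0.12137536]
 bail z>.14 214 ((531.61083984375, -151.99563598632812), (123.88394927978516, 10.649517059326172), 15.32563304901123) [0.15135704 0.15670038 0.15925023]
 hook 611 ((589.932861328125, 291.93310546875), (66.34523010253906, 129.7093505859375), 87.7372817993164) [0.21109623 0.21837861 0.23272374]
 cup [0.52379801 0.01459235 0.11331364] 199
side table z -0.0009894966212306011 0.0054219339111946825
 plate ((511.435791015625, -88.53721618652344), (199.5721893310547, 276.3462219238281), 15.413223266601562) 1194 0.010632043369990019
 knobblack 239 [ 0.49256624 -0.0711555   0.12467286]
 bail z>.14 168 ((529.3748779296875, -151.80441284179688), (125.27442169189453, 17.7570743560791), 14.03466796875) [0.14397673 0.15266522 0.15692887]
 hook 479 ((585.239990234375, 293.30010986328125), (67.40521240234375, 126.38329315185547), 88.12823486328125) [0.20663867 0.21563173 0.23082416]
 cup [0.51988778 0.02408235 0.07603393] 411
```

View pics/c.png

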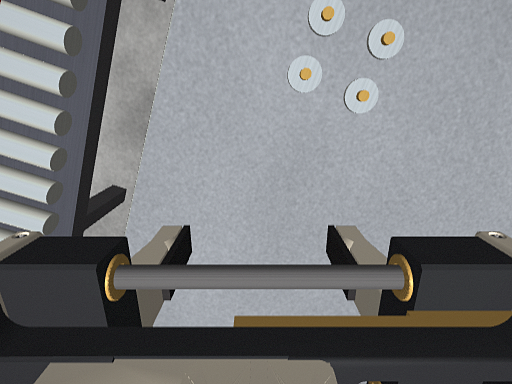

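```bash
cat >> h.py <<'E'
from scipy.spatial.transform import Rotation as Ro
def rz(a): return Ro.from_euler("z",a,degrees=True).as_matrix()
YS=15.45; S=rz(YS); PC=np.array([.5132,-.0905,0]); ORG=PC+S@[0,.040,0]
a=np.radians(35); N=S@[-np.sin(a),0,np.cos(a)]; XK=S@[np.cos(a),0,np.sin(a)]; YK=S@[0,1,0]
KG=ORG+S@[0,.020,.0875]+.035*N
def knobR(q):  # tool axes grasping the bar at knob turn q (rad)
    w=Ro.from_rotvec(N*q).as_matrix(); return np.c_[w@-YK,w@-XK,-N]
def downR(yaw): return Ro.from_euler("xyz",[180,0,yaw],degrees=True).as_matrix()
def go(p,R=None):
    from plant import r, imaging, ticket, get_state
    s=get_state();C=Ro.from_euler("xyz",s["eef_rot"],degrees=True).as_matrix()
    R=C if R is None else R
    print("row",np.round(C.T@(np.asarray(p)-s["tcp_pos"]),4).tolist(),np.round(Ro.from_matrix(C.T@R).as_rotvec(degrees=True),2).tolist(),
     "| q",np.round(s["joints"],1).tolist(),"tcp",np.round(s["tcp_pos"],4).tolist(),"t",s["time_s"])
E
python3 - <<'E'
from h import *
print(ORG,KG,N)
go(KG+.12*N,knobR(0)); go([.32,-.3,.33],knobR(0))
k=np.load("tophook.npy")
hi=k[k[:,2]>.226];print(len(hi),hi[hi[:,0]<.56])
E
```

```text
[ 0.50254411 -0.05194547  0.        ] [ 0.47786643 -0.03801618  0.11617032] [-0.55284927 -0.15279924  0.81915204]
row [-0.3705, 0.4869, 0.0119] [28.1, -26.27, -83.49] | q [-54.4, 20.6, 0.6, -0.0, -70.1, -16.5] tcp [0.2204, -0.6376, 0.2258] t 0.15
row [-0.2044, 0.2867, -0.1038] [28.1, -26.27, -83.49] | q [-54.4, 20.6, 0.6, -0.0, -70.1, -16.5] tcp [0.2204, -0.6376, 0.2258] t 0.15
58 [[0.54103578 0.32233723 0.22767982]
 [0.54096023 0.31973733 0.22845755]
 [0.53860731 0.32321613 0.23066993]
 [0.53844855 0.31994586 0.23299998]
 [0.53860019 0.31913805 0.22968168]
 [0.53805252 0.2682353  0.22670717]
 [0.53796332 0.26556639 0.2277853 ]
 [0.53797074 0.2635536  0.22707447]
 [0.53637109 0.32554986 0.23032852]
 [0.53623594 0.32241876 0.23232744]
 [0.53628176 0.32081253 0.23085716]
 [0.53621825 0.31828846 0.23148365]
 [0.53637806 0.31761586 0.22781998]
 [0.53554068 0.26869588 0.23143381]
 [0.53543932 0.26592879 0.23280862]
 [0.53555823 0.2647456  0.22987974]
 [0.53562239 0.2631579  0.22801727]
 [0.53563363 0.26118664 0.22718807]
 [0.53380509 0.322959   0.2360327 ]
 [0.53372378 0.32027324 0.237055
[... 672 characters left out ...]
129 0.23732359]
 [0.52925664 0.32266191 0.23639103]
 [0.52923769 0.32055078 0.23611037]
 [0.52929631 0.31921378 0.23405041]
 [0.52937036 0.31801996 0.23163265]
 [0.52841947 0.26817313 0.23841999]
 [0.52842338 0.26624133 0.23759694]
 [0.52836829 0.26379519 0.23815446]
 [0.52855301 0.26341073 0.23308849]
 [0.52859439 0.26177829 0.23137806]
 [0.52714701 0.32615721 0.23339591]
 [0.526935   0.32196432 0.23781351]
 [0.5269651  0.32039499 0.23630873]
 [0.5269979  0.3188472  0.23473441]
 [0.52621529 0.26866255 0.23696738]
 [0.52614996 0.26610594 0.23781591]
 [0.5261741  0.26438164 0.23641998]
 [0.5262556  0.26317773 0.23357997]
 [0.52408232 0.26801011 0.2325466 ]
 [0.52399796 0.26523342 0.23396548]]
```

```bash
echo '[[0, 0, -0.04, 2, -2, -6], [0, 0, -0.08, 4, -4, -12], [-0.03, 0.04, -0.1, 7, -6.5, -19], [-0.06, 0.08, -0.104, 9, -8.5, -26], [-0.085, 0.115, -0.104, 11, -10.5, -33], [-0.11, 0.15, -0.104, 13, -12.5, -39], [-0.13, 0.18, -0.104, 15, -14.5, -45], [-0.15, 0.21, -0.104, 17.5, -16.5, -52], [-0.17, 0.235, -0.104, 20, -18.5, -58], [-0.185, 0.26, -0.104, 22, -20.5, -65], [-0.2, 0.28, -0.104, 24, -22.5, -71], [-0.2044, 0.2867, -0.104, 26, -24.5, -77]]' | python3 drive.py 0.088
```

```text
refused: ROWS must be a list of objects, one for each row. Nothing was moved.
```

I used the wrong layout. The manual says a list of objects, one for each row; once more.

```bash
echo '[{"trans":[0, 0, -0.04], "turn_vec":[2, -2, -6]}, {"trans":[0, 0, -0.08], "turn_vec":[4, -4, -12]}, {"trans":[-0.03, 0.04, -0.1], "turn_vec":[7, -6.5, -19]}, {"trans":[-0.06, 0.08, -0.104], "turn_vec":[9, -8.5, -26]}, {"trans":[-0.085, 0.115, -0.104], "turn_vec":[11, -10.5, -33]}, {"trans":[-0.11, 0.15, -0.104], "turn_vec":[13, -12.5, -39]}, {"trans":[-0.13, 0.18, -0.104], "turn_vec":[15, -14.5, -45]}, {"trans":[-0.15, 0.21, -0.104], "turn_vec":[17.5, -16.5, -52]}, {"trans":[-0.17, 0.235, -0.104], "turn_vec":[20, -18.5, -58]}, {"trans":[-0.185, 0.26, -0.104], "turn_vec":[22, -20.5, -65]}, {"trans":[-0.2, 0.28, -0.104], "turn_vec":[24, -22.5, -71]}, {"trans":[-0.2044, 0.2867, -0.104], "turn_vec":[26, -24.5, -77]}]' | python3 drive.py 0.088 && python3 -c "
from h import *
go(KG+.12*N,knobR(0))"
```

```text
time_s: 1.15
tcp_pos: [0.3203, -0.2966, 0.3318]
eef_rot: [-146.9, 1.8, -80.7]
contact_force: [-1.1, -0.1, -0.3]
gripper_width: 0.0874
gripper_force: 0.0
row [-0.2186, -0.0398, 0.1745] [1.76, -1.96, -6.13] | q [-43.1, -12.9, -18.3, -29.2, -67.0, 59.2] tcp [0.3203, -0.2966, 0.3318] t 1.15
```

```bash
echo '[{"trans":[-0.03, -0.005, 0.01], "turn_vec":[0, 0, -2]}, {"trans":[-0.065, -0.01, 0.02], "turn_vec":[1, -1, -4]}, {"trans":[-0.1, -0.02, 0.03], "turn_vec":[1.8, -2, -6.1]}, {"trans":[-0.135, -0.03, 0.045], "turn_vec":[1.8, -2, -6.1]}, {"trans":[-0.17, -0.04, 0.06], "turn_vec":[1.8, -2, -6.1]}, {"trans":[-0.2, -0.04, 0.085], "turn_vec":[1.8, -2, -6.1]}, {"trans":[-0.2186, -0.04, 0.115], "turn_vec":[1.8, -2, -6.1]}, {"trans":[-0.2186, -0.04, 0.145], "turn_vec":[1.8, -2, -6.1]}, {"trans":[-0.2186, -0.04, 0.165], "turn_vec":[1.8, -2, -6.1]}, {"trans":[-0.2186, -0.04, 0.1745], "turn_vec":[1.8, -2, -6.1]}, {"trans":[-0.2186, -0.04, 0.1745], "turn_vec":[1.8, -2, -6.1]}]' | python3 drive.py
python3 - <<'E'
from h import *
from plant import r, imaging, ticket, get_state
go(KG+.12*N,knobR(0))
d={n:imaging.capture(n) for n in("wrist","side","top")};pickle.dump(d,open("c1.pkl","wb"))
cv2.imwrite("pics/d.png",d["wrist"]["frame"][:,:,::-1])
E
```

```text
time_s: 2.07
tcp_pos: [0.4194, -0.0545, 0.2183]
eef_rot: [-144.6, 0.4, -74.7]
contact_force: [1.3, 0.4, 2.6]
gripper_width: 0.0878
gripper_force: 0.0
row [-0.0003, 0.0088, -0.0016] [-0.39, 0.26, -0.32] | q [23.5, -26.5, -58.0, 11.0, -23.8, -17.0] tcp [0.4194, -0.0545, 0.2183] t 2.0667
```

View pics/d.png

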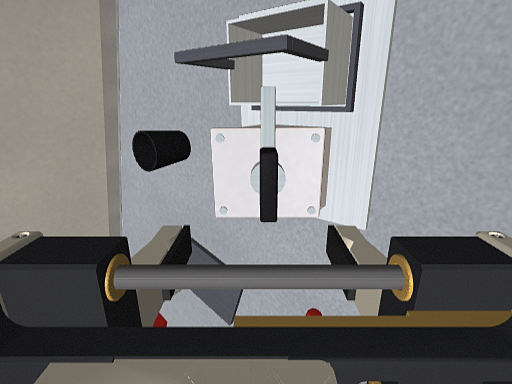

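The bar spans (262–276, 148–222) in the wrist view with the hub at (268,178) and the tongue tip at (268,87). The approach is straight on, and the knob is at 0.

Run:
```python
from h import *
d=pickle.load(open("c1.pkl","rb"))
B=np.c_[XK,YK,N]
for n in("wrist","side","top"):
    c=d[n];P=cloud(c);L=(P-KG)@B*1000;f=c["frame"].max(-1)
    roi=(abs(L[...,0])<70)&(abs(L[...,1])<60)
    m=roi&(f<75)&(L[...,2]>-15)&(L[...,2]<30)
    q=L[m];print(n,len(q),"x",np.percentile(q[:,0],[2,50,98]),"y",np.percentile(q[:,1],[2,98]),"z",np.percentile(q[:,2],[50,98]))
    t=q[q[:,2]>14]
    if len(t)>5:print("  top",t.mean(0),rect(t[:,:2]/1000))
    p=L[roi&(f>150)&(abs(L[...,2]+35)<10)];print("  panel z",np.median(p[:,2]),len(p))
    p=L[(abs(L[...,0])<14)&(L[...,1]<-50)&(L[...,1]>-120)&(abs(L[...,2]+25)<9)];print("  tongue",np.percentile(p[:,1],2),np.median(p,0),len(p))
go(KG-.014*N,knobR(0))
```

```text
wrist 1286 x [-7.68478879  0.93843893  9.00908896] y [-38.91654125  32.0379758 ] z [17.15714171 18.53888417]
  top [ 0.71848771 -4.24549771 17.12664492] ((0.4078330993652344, -2.4311370849609375), (72.57412719726562, 17.14679718017578), 89.74742889404297)
  panel z -35.61366298592395 7868
  tongue -98.61587920078388 [  0.19509849 -76.72521111 -24.65401408] 728
side 150 x [-7.98708392  2.50392915  8.26776831] y [-31.99074699  38.97092699] z [12.05264556 19.64509689]
  top [ 0.35600226  5.683974   17.11750355] ((0.23181819915771484, 1.3602828979492188), (15.887935638427734, 72.95854187011719), 0.9342104196548462)
  panel z -35.7069102530532 706
  tongue -94.48731469140502 [  4.56638234 -76.03624407 -24.95014429] 15
top 293 x [-2.67998981  8.88459323 11.44413684] y [-34.12342996  32.49923698] z [10.94530455 18.95646875]
  top [ 4.13673566 -0.82887543 17.07235415] ((3.6948628425598145, -0.74456787109375), (69.22232818603516, 14.793291091918945), 89.24531555175781)
  panel z -35.45535052343248 1161
  tongue -96.31777691550592 [  2.73825085 -74.33591957 -25.00323926] 107
row [-0.0039, -0.0021, 0.1328] [0.33, 0.0, -0.53] | q [23.1, -26.8, -58.3, 10.5, -24.5, -16.4] tcp [0.4122, -0.0603, 0.2127] t 2.2167
```

```bash
echo '[{"trans":[0, 0, 0.02]}, {"trans":[0, 0, 0.045]}, {"trans":[0, 0, 0.065]}, {"trans":[0, 0, 0.08]}, {"trans":[0, 0, 0.08]}, {"trans":[0, 0, 0.08]}]' | python3 drive.py && python3 -c "
from h import *
go(KG-.0135*N-.001*YK,knobR(0))"
```

```text
time_s: 2.72
tcp_pos: [0.4594, -0.0568, 0.1495]
eef_rot: [-145.6, 1.0, -74.7]
contact_force: [-1.0, -0.5, 0.6]
gripper_width: 0.0879
gripper_force: 0.0
row [-0.0115, 0.0001, 0.054] [0.59, 0.75, -0.69] | q [18.0, -11.9, -58.3, 4.1, -9.2, -6.8] tcp [0.4594, -0.0568, 0.1495] t 2.7167
```

```bash
cat > kin.py <<'E'
from h import *
from scipy.optimize import least_squares
LO=np.array([-176.03,-82.01,-58.28,-173.87,-174.79,-173.66]);HI=np.array([176.03,121.73,71.71,95.51,-.11,173.66])
def R(ax,t): return Ro.from_euler(ax,t,degrees=True).as_matrix()
def fk(q,p,s4=1,s6=1):
    A=R("z",q[0]);x=A@[p[0],p[6],p[1]]
    A=A@R("y",q[1]);x=x+A@[0,0,p[2]]
    A=A@R("y",-q[2]);x=x+A@[p[4],0,p[3]]
    A=A@R("x",s4*q[3]);A=A@R("y",-q[4]);x=x+A@[p[5],0,0]
    A=A@R("x",s6*q[5]); return x+A@[0,p[7],p[8]],A
D=[([-54.425,20.546,.682,0,-70.136,-16.507],[.22,-.638,.227],[180,0,-160.97]),
([-43.1,-12.9,-18.3,-29.2,-67.0,59.2],[.3203,-.2966,.3318],[-146.9,1.8,-80.7]),
([23.5,-26.5,-58,11,-23.8,-17],[.4194,-.0545,.2183],[-144.6,.4,-74.7]),
([18,-11.9,-58.3,4.1,-9.2,-6.8],[.4594,-.0568,.1495],[-145.6,1,-74.7])]
def fit():
    best=None
    for s4 in(1,-1):
        for s6 in(1,-1):
            def f(p):
                o=[]
                M=Ro.from_rotvec(p[9:12]).as_matrix()
                for q,x,e in D:
                    xx,A=fk(q,p,s4,s6);o+=list((xx-x)*1000)
                    o+=list(.5*Ro.from_matrix((A@M).T@Ro.from_euler("xyz",e,degrees=True).as_matrix()).as_rotvec(degrees=True))
                # weak prior
                return np.array(o+list((p[:9]-[.1,.4,.4,.05,.4,.3,.19,0,0])*3))
            for w in((0,0),(1.2,1.2),(0,1.57),(-1.2,-1.2),(1.2,-1.2),(-1.2,1.2)):
                p0=np.r_[.1,.4,.4,.05,.4,.3,.19,0,0,0,1.57 if w[0]==0 else .6,w[1]]
                if w[0]: p0[9:12]=Ro.from_euler("xyz",[np.degrees(w[0]),90,np.degrees(w[1])],degrees=True).as_rotvec()
                r_=least_squares(f,p0)
                if best is None or r_.cost<best[0]:best=(r_.cost,r_.x,s4,s6,r_.fun)
    return best
if __name__=="__main__":
    from plant import r, imaging, ticket, get_state
    s=get_state();D.append((s["joints"],s["tcp_pos"],s["eef_rot"]))
    b=fit();print(b[0],np.round(b[1],3).tolist(),b[2:4],np.round(b[4],1).tolist());pickle.dump(b[1:4],open("kin.pkl","wb"))
    p,s4,s6=b[1:4];M=Ro.from_rotvec(p[9:12]).as_matrix()
    def ik(x,Rt,q0):
        def f(q):
            xx,A=fk(q,p,s4,s6);return np.r_[(xx-x)*1000,3*Ro.from_matrix((A@M).T@Rt).as_rotvec(degrees=True)]
        best=None
        for k in range(30):
            g=np.clip(q0+(np.random.randn(6)*[40,30,20,60,30,90] if k else 0),LO+1e-3,HI-1e-3)
            t=least_squares(f,g,bounds=(LO,HI),x_scale=30)
            if best is None or t.cost<best.cost-1e-3:best=t
        return best
    for h in(.12,.04,-.0135):
        for y in(0,1.57,3.14,4.7):
            t=ik(KG+h*N,knobR(y),s["joints"]);print(h,y,round(t.cost,2),np.round(t.x,1),np.round(t.fun,1))
E
python3 kin.py
```

```text
669.5311540703786 [-0.057, 0.01, 0.326, 0.121, 0.42, 0.056, -0.107, -0.048, 0.174, -1.142, 1.016, -1.279] (1, -1) [-8.6, -5.8, 2.7, -5.0, 1.6, 1.4, -1.6, 0.2, 1.7, 18.9, -10.6, 13.0, 5.2, -5.6, -10.2, -4.0, 5.0, -9.0, -3.3, 9.0, 2.9, -5.0, 2.0, -2.7, -3.3, 8.4, 2.9, -5.0, 1.9, -2.7, -0.5, -1.2, -0.2, 0.2, 0.1, -0.7, -0.9, -0.1, 0.5]
0.12 0 30.13 [ 15.4 -29.6 -58.3  -4.2 -37.4  -6.3] [ 5.7 -1.2  3.7  3.2  1.3  0.3]
0.12 1.57 0.0 [-18.7   8.1 -19.3  25.6 -27.3 137.2] [ 0.  0.  0.  0.  0. -0.]
0.12 3.14 0.0 [   1.7   23.5   15.9   19.7  -40.5 -158. ] [ 0.  0. -0. -0.  0. -0.]
0.12 4.7 0.0 [  30.8   -1.6  -20.1    2.7  -38.2 -104.1] [ 0. -0.  0. -0.  0. -0.]
0.04 0 0.0 [ 16.2 -14.8 -58.1  -9.  -21.9 -12.2] [ 0. -0.  0.  0.  0.  0.]
0.04 1.57 0.0 [-15.5  16.6 -18.2  29.5 -19.3 139.7] [-0. -0. -0.  0.  0.  0.]
0.04 3.14 0.0 [   2.8   31.    17.4   21.3  -34.4 -156.2] [-0. -0.  0.  0.  0.  0.]
0.04 4.7 0.0 [  29.1    8.   -18.7    5.2  -30.1 -100.3] [ 0. -0. -0. -0.  0.  0.]
-0.0135 0 0.0 [ 16.2  -3.4 -55.  -14.1 -13.8 -17.4] [-0.  0. -0.  0. -0. -0.]
-0.0135 1.57 0.0 [-13.6  23.1 -16.1  34.  -14.8 143.2] [ 0.  0.  0.  0. -0. -0.]
-0.0135 3.14 0.0 [   3.5   37.    20.1   22.5  -31.2 -155.1] [-0.  0.  0. -0. -0. -0.]
-0.0135 4.7 0.0 [ 28.2  15.1 -16.4   7.3 -25.4 -97.5] [-0.  0.  0.  0. -0.  0.]
```

Run:
```python
from kin import *
import itertools
for sg in itertools.product((1,-1),repeat=6):
    def A(q): return R("z",q[0]*sg[0])@R("y",sg[1]*q[1])@R("y",sg[2]*q[2])@R("x",sg[3]*q[3])@R("y",sg[4]*q[4])@R("x",sg[5]*q[5])
    T=[Ro.from_euler("xyz",e,degrees=True).as_matrix() for _,_,e in D]
    M=[A(q).T@t for (q,_,_),t in zip(D,T)]
    e=[np.degrees(Ro.from_matrix(M[0].T@m).magnitude()) for m in M]
    if max(e)<20: print(sg,np.round(e,2),np.round(M[0],2).tolist())
```

```text
(1, 1, -1, -1, -1, -1) [0.   0.12 0.07 0.05] [[-0.0, -0.0, 1.0], [-1.0, 0.0, -0.0], [-0.0, -1.0, -0.0]]
```

```bash
cat > kin2.py <<'E'
from kin import *
M=np.array([[0,0,1.],[-1,0,0],[0,-1,0]])
def FK(q,p): 
    x,A=fk(q,p,-1,-1);return x,A@M
def fitp():
    f=lambda p:np.concatenate([(FK(q,p)[0]-x)*1000 for q,x,e in D]+[(p-[.1,.4,.4,.05,.4,.3,.19,0,0])*1])
    return least_squares(f,[.1,.4,.4,.05,.4,.3,.19,0,0])
def ik(x,Rt,q0,p,n=12):
    def f(q):
        xx,A=FK(q,p);return np.r_[(xx-x)*1000,3*Ro.from_matrix(A.T@Rt).as_rotvec(degrees=True)]
    best=None;rg=np.random.default_rng(0)
    for k in range(n):
        g=np.clip(q0+(rg.standard_normal(6)*[40,30,20,60,30,90] if k else 0),LO+1e-3,HI-1e-3)
        t=least_squares(f,g,bounds=(LO,HI),x_scale=30)
        if best is None or t.cost<best.cost-.05:best=t
    return best
E
python3 - <<'E'
from kin2 import *
from plant import r, imaging, ticket, get_state
s=get_state();D.append((s["joints"],s["tcp_pos"],s["eef_rot"]))
b=fitp();p=b.x;print(np.round(p,4),np.round(b.fun[:15],1));np.save("p.npy",p)
for h in(.12,.04,-.0135):
  for y in(0,.8,1.57,2.4,3.14,3.9,4.7,5.5):
    t=ik(KG+h*N,knobR(y),s["joints"],p);print(h,y,round(t.cost,2),np.round(t.x,1),np.round(t.fun,1))
E
```

```text
[ 0.1071  0.093   0.5283  0.0098  0.3255  0.2916 -0.1632 -0.0199  0.0411] [ -7.9   8.1 -32.3  -9.  -18.9  33.1 -13.2   1.8 -28.5   5.4   9.7  13.8
   5.5   9.4  13.8]
0.12 0 0.0 [ 21.8 -27.1 -53.    7.5 -29.4 -11.7] [-0. -0.  0. -0.  0. -0.]
0.12 0.8 0.0 [ 10.5 -22.3 -52.1  -6.7 -25.5  56. ] [-0.  0. -0.  0.  0.  0.]
0.12 1.57 0.0 [  4.4 -17.6 -47.7 -14.4 -26.2 112.1] [-0.  0. -0. -0.  0. -0.]
0.12 2.4 0.0 [  5.4 -15.5 -42.5 -12.  -28.9 156.3] [ 0. -0.  0. -0.  0.  0.]
0.12 3.14 0.0 [  10.8  -16.1  -40.1   -5.2  -31.1 -171.8] [ 0.  0. -0.  0.  0. -0.]
0.12 3.9 0.0 [  18.5  -18.8  -41.2    3.2  -32.7 -141.7] [ 0.  0. -0.  0.  0. -0.]
0.12 4.7 0.0 [  26.   -23.1  -45.3   10.8  -33.7 -108.4] [ 0.  0. -0.  0.  0.  0.]
0.12 5.5 0.0 [ 28.4 -27.1 -50.2  13.6 -33.4 -67. ] [ 0.  0.  0. -0.  0. -0.]
0.04 0 63.49 [ 18.6 -11.5 -58.3   3.6 -11.2  -6.3] [ 2.7 -0.8  5.3  9.1  2.8 -0.2]
0.04 0.8 22.87 [ 10.6  -8.2 -58.3 -25.7  -7.6  75.7] [ 1.7 -0.7  3.1  2.5  5.1  0.6]
0.04 1.57 0.0 [  6.2  -5.5 -55.4 -44.   -7.6 141.3] [ 0.  0.  0.  0. -0.  0.]
0.04 2.4 0.0 [  6.9  -4.7 -49.4 -25.  -11.7 169.1] [-
[... 367 characters left out ...]
 262.48 [ 16.4  -0.3 -58.3 -27.4  -3.6  26.5] [ 7.2 -1.7  9.3 18.5  6.3 -0.4]
-0.0135 0.8 156.38 [  9.6   2.5 -58.3 -99.3  -4.8 150.8] [ 5.7 -2.   6.9  5.9 13.8  1.5]
-0.0135 1.57 2.75 [   6.9    4.3  -58.3 -142.7   -8.4 -119.9] [ 0.8 -0.3  0.9 -0.8  1.8  0.3]
-0.0135 2.4 0.0 [   7.7    3.9  -52.8 -107.3   -4.7 -108.7] [ 0.  0.  0.  0. -0.  0.]
-0.0135 3.14 0.0 [  11.9    2.6  -50.2  -42.2   -3.1 -135. ] [ 0.  0.  0.  0.  0. -0.]
-0.0135 3.9 0.0 [  17.8    0.8  -51.7   27.8   -2.8 -166.2] [-0.  0. -0.  0.  0. -0.]
-0.0135 4.7 0.53 [ 23.1  -0.8 -56.8  95.5  -4.4 167.4] [-0.   0.   0.5 -0.1 -0.9 -0.1]
-0.0135 5.5 99.76 [  22.3   -1.3  -58.3   51.7   -3.  -102.8] [ 4.5 -0.6  5.8 10.6 -5.5 -1.5]
```

```bash
cat > kin3.py <<'E'
from kin2 import *
def rows(q): # position = sum of A_k v_k ; returns frames
    A1=R("z",q[0]);A2=A1@R("y",q[1]);A3=A2@R("y",-q[2]);A4=A3@R("x",-q[3]);A5=A4@R("y",-q[4]);A6=A5@R("x",-q[5])
    return A1,A2,A3,A4,A5,A6
NM=[(0,0),(0,2),(0,1),(1,2),(2,0),(2,2),(3,1),(3,2),(4,0),(4,2),(5,1),(5,2)]
def lin(q): 
    F=rows(q);return np.stack([F[k][:,i] for k,i in NM],1)
def FK(q,p): return lin(q)@p, rows(q)[5]@M
E
python3 - <<'E'
from kin3 import *
from plant import r, imaging, ticket, get_state
s=get_state();D[3]=(s["joints"],s["tcp_pos"],s["eef_rot"])
G=np.vstack([lin(q) for q,_,_ in D]);y=np.concatenate([x for _,x,_ in D])
for use in([0,1,2,3,4,5,8],[0,1,2,3,4,5,8,6],[0,1,2,3,4,8,6],[0,1,2,3,4,5,8,9],[0,1,2,3,4,5,8,10,11],[0,1,2,3,4,5,8,6,7]):
    p,res,rk,sv=np.linalg.lstsq(G[:,use],y,rcond=None)
    print([NM[i] for i in use],np.round(p,3),"res mm",np.round((G[:,use]@p-y)*1000,1),rk,sv[-1].round(3))
E
```

```text
[(0, 0), (0, 2), (0, 1), (1, 2), (2, 0), (2, 2), (4, 0)] [ 0.141  0.16  -0.185  0.586  0.318 -0.025  0.377] res mm [  0.2  12.7 -26.6  -8.1 -16.8  29.2 -10.4  -0.7 -28.6  11.7  10.8  25.9] 7 0.254
[(0, 0), (0, 2), (0, 1), (1, 2), (2, 0), (2, 2), (4, 0), (3, 1)] [-0.001  0.199  0.002  0.601  0.464  0.001  0.378 -0.194] res mm [ 0.3  0.2  0.1  0.  -0.  -0.   0.  -0.2 -0.   0.1 -0.1 -0. ] 8 0.171
[(0, 0), (0, 2), (0, 1), (1, 2), (2, 0), (4, 0), (3, 1)] [-0.001  0.2    0.002  0.601  0.464  0.378 -0.194] res mm [ 0.2  0.2 -0.1  0.2 -0.2 -0.1  0.  -0.3 -0.  -0.1 -0.2  0.2] 7 0.172
[(0, 0), (0, 2), (0, 1), (1, 2), (2, 0), (2, 2), (4, 0), (4, 2)] [ 0.233  0.172 -0.182  0.586  0.288 -0.047  0.361 -0.057] res mm [  1.8  14.2  -9.1  -3.3 -13.2  21.3  -8.3  -6.8 -38.   11.9   9.1  25.8] 8 0.181
[(0, 0), (0, 2), (0, 1), (1, 2), (2, 0), (2, 2), (4, 0), (5, 1), (5, 2)] [ 0.129  0.089 -0.162  0.537  0.305  0.009  0.299 -0.02   0.037] res mm [ -5.1   8.4 -30.   -8.1 -16.8  29.6 -12.6   3.5 -23.5  11.   12.8  23.9] 9 0.072
[(0, 0), (0, 2), (0, 1), (1, 2), (2, 0), (2, 2), (4, 0), (3, 1), (3, 2)] [-0.003  0.201  0.003  0.603  0.466 -0.002  0.38  -0.195  0.003] res mm [ 0.1  0.1 -0.1 -0.  -0.   0.  -0.  -0.1  0.1  0.1 -0.1 -0.1] 9 0.046
```

```bash
cat >> kin3.py <<'E'
P0=np.zeros(12)
for i,v in zip([1,3,4,8,6],[.2,.601,.464,.378,-.194]):P0[i]=v
def iks(x,Rt,n=60,seed=0):
    rg=np.random.default_rng(seed);S=[]
    def f(q):
        xx,A=FK(q,P0);return np.r_[(xx-x)*1000,10*Ro.from_matrix(A.T@Rt).as_rotvec(degrees=True)]
    for k in range(n):
        g=LO+(HI-LO)*rg.random(6);g[0]=np.clip(rg.normal(0,60),-170,170)
        t=least_squares(f,g,bounds=(LO,HI),x_scale=30)
        if t.cost<.5 and not any(np.abs(t.x-o).max()<2 for o in S):S.append(t.x)
    return S
E
python3 - <<'E'
from kin3 import *
for h in(.12,-.0135):
  for y in(0,3.1416):
    print(h,y)
    for s in iks(KG+h*N,knobR(y)):print("  ",np.round(s,1))
E
```

```text
0.12 0
0.12 3.1416
-0.0135 0
-0.0135 3.1416
```

Run:
```python
from kin3 import *
rg=np.random.default_rng(1)
print(FK(D[3][0],P0)[0],D[3][1])
for h in(.06,-.0135):
 for y in(0,3.1416):
  x=KG+h*N;Rt=knobR(y);S=[]
  for k in range(80):
    f=lambda q:np.r_[(FK(q,P0)[0]-x)*1000,5*Ro.from_matrix(FK(q,P0)[1].T@Rt).as_rotvec(degrees=True)]
    t=least_squares(f,LO+(HI-LO)*rg.random(6),bounds=(LO,HI),x_scale=30);S.append((t.cost,t.x,t.fun))
  S.sort(key=lambda a:a[0])
  print(h,y)
  for c,q,e in S[:40:5]:print("  ",round(c,1),np.round(q,1),np.round(e[:3],1),np.round(e[3:]/5,1))
```

```text
[ 0.46035508 -0.05842652  0.14984729] [0.4594, -0.0568, 0.1495]
0.06 0
   39.4 [ 20.1 -16.1 -58.3   4.8 -13.4  -8.5] [ 1.8 -3.   1.3] [ 0.5  1.5 -0. ]
   39.4 [ 20.1 -16.1 -58.3   4.8 -13.4  -8.5] [ 1.8 -3.   1.3] [0.5 1.5 0. ]
   39.4 [ 20.1 -16.1 -58.3   4.8 -13.4  -8.5] [ 1.8 -3.   1.3] [0.5 1.5 0. ]
   39.4 [ 20.1 -16.1 -58.3   4.8 -13.4  -8.5] [ 1.8 -3.   1.3] [0.5 1.5 0. ]
   39.4 [ 20.1 -16.1 -58.3   4.8 -13.4  -8.5] [ 1.8 -3.   1.3] [0.5 1.5 0. ]
   39.4 [ 20.1 -16.1 -58.3   4.8 -13.4  -8.5] [ 1.8 -3.   1.3] [0.5 1.5 0. ]
   39.4 [ 20.1 -16.1 -58.3   4.8 -13.4  -8.5] [ 1.8 -3.   1.3] [ 0.5  1.5 -0. ]
   39.4 [ 20.1 -16.1 -58.3   4.8 -13.4  -8.5] [ 1.8 -3.   1.3] [0.5 1.5 0. ]
0.06 3.1416
   39.4 [ 20.1 -16.1 -58.3   4.8 -13.4 171.5] [ 1.8 -3.   1.3] [-0.5 -1.5 -0. ]
   39.4 [ 20.1 -16.1 -58.3   4.8 -13.4 171.5] [ 1.8 -3.   1.3] [-0.5 -1.5  0. ]
   39.4 [ 20.1 -16.1 -58.3   4.8 -13.4 171.5] [ 1.8 -3.   1.3] [-0.5 -1.5 -0. ]
   115.9 [  16.6  -14.7  -53.2   -7.3  -16.5 -173.7] [ 2.  -6.  -0.8] [ 0.2 -2.7  0.3]
   115.9 [  16.6  -14.7  -53.2   -7.3  -16.5 -173.7] [ 2.  -6.  -0.8
[... 920 characters left out ...]
1.9 -0. ]
-0.0135 3.1416
   53.2 [  18.3   -2.4  -55.3   -8.6   -1.9 -173.7] [ 1.2 -3.4 -0.9] [ 0.2 -1.9  0. ]
   53.2 [  18.3   -2.4  -55.3   -8.6   -1.9 -173.7] [ 1.2 -3.4 -0.9] [ 0.2 -1.9  0. ]
   53.2 [  18.3   -2.4  -55.3   -8.6   -1.9 -173.7] [ 1.2 -3.4 -0.9] [ 0.2 -1.9  0. ]
   53.2 [  18.3   -2.4  -55.3   -8.6   -1.9 -173.7] [ 1.2 -3.4 -0.9] [ 0.2 -1.9  0. ]
   53.2 [  18.3   -2.4  -55.3   -8.6   -1.9 -173.7] [ 1.2 -3.4 -0.9] [ 0.2 -1.9  0. ]
   53.2 [  18.3   -2.4  -55.3   -8.6   -1.9 -173.7] [ 1.2 -3.4 -0.9] [ 0.2 -1.9  0. ]
   89.7 [ 18.8  -2.8 -58.3   2.9  -0.9 173.7] [ 4.3 -1.9  3.5] [-1.4 -1.8 -0.6]
   89.7 [ 18.8  -2.8 -58.3   2.9  -0.9 173.7] [ 4.3 -1.9  3.5] [-1.4 -1.8 -0.6]
```

Run:
```python
from kin3 import *
rg=np.random.default_rng(1)
L2=LO.copy();H2=HI.copy();H2[4]=-2;L2[2]=-57.8
B=np.c_[XK,YK,N]
for h in(.06,.03,0,-.012):
 for wx in(1,4):
  x=KG+h*N;S=[]
  def f(q):
    X,A=FK(q,P0);d=B.T@-A[:,2] # components of tool axis in knob frame
    return np.r_[(X-x)*3000,d[0]*57.3*wx,d[1]*57.3, .02*(q[5]+10)/10]
  for k in range(25):
    t=least_squares(f,L2+(H2-L2)*rg.random(6),bounds=(L2,H2),x_scale=30);S.append((t.cost,t.x,t.fun))
  c,q,e=min(S,key=lambda a:a[0]);print(h,wx,round(c,1),np.round(q,1),np.round(e[:3]/3,1),"axis off x,y deg",np.round(e[3]/wx,1),np.round(e[4],1))
```

```text
0.06 1 0.0 [  18.2   78.6   -5.7   -3.2 -150.7  -10. ] [-0. -0.  0.] axis off x,y deg 0.0 -0.0
0.06 4 0.0 [  18.2   78.6   -5.7   -3.2 -150.7  -10. ] [0. 0. 0.] axis off x,y deg 0.0 0.0
0.03 1 0.0 [  18.1   81.1   -1.6   -3.3 -152.3  -10. ] [ 0. -0.  0.] axis off x,y deg -0.0 -0.0
0.03 4 0.0 [  18.1   81.1   -1.6   -3.3 -152.3  -10. ] [0. 0. 0.] axis off x,y deg -0.0 0.0
0 1 0.0 [  18.    83.6    2.7   -3.4 -154.1  -10. ] [-0.  0. -0.] axis off x,y deg 0.0 -0.0
0 4 0.0 [  18.    83.6    2.7   -3.4 -154.1  -10. ] [-0.  0. -0.] axis off x,y deg 0.0 -0.0
-0.012 1 0.0 [  18.    84.7    4.5   -3.4 -154.8  -10. ] [ 0. -0. -0.] axis off x,y deg -0.0 -0.0
-0.012 4 0.0 [  18.    84.7    4.5   -3.4 -154.8  -10. ] [-0.  0. -0.] axis off x,y deg 0.0 -0.0
```

Run:
```python
from kin3 import *
rg=np.random.default_rng(1)
B=np.c_[XK,YK,N]
for m in (2,4):
 L2=LO.copy();H2=HI.copy();H2[4]=-m;L2[2]=-58.2+.1*m
 for h in(.12,.06,0,-.012):
  for wx in(1,4):
   x=KG+h*N;S=[]
   def f(q):
    X,A=FK(q,P0);d=B.T@-A[:,2]
    return np.r_[(X-x)*3000,d[0]*57.3*wx,d[1]*57.3,.02*(q[5]+10)/10,(1-d[2])*60]
   for k in range(20):
    t=least_squares(f,L2+(H2-L2)*rg.random(6),bounds=(L2,H2),x_scale=30);S.append((t.cost,t.x,t.fun))
   c,q,e=min(S,key=lambda a:a[0]);print(m,h,wx,round(c,1),np.round(q,1),np.round(e[:3]/3,1),"axis off x,y deg",np.round(e[3]/wx,1),np.round(e[4],1))
```

```text
2 0.12 1 0.3 [ 23.9 -27.3 -58.    9.7 -25.2 -10. ] [ 0. -0.  0.] axis off x,y deg 0.3 -0.7
2 0.12 4 0.4 [ 23.7 -27.4 -58.    9.3 -24.9 -10. ] [ 0. -0.  0.] axis off x,y deg 0.0 -0.8
2 0.06 1 2.1 [ 20.4 -16.2 -58.    3.7 -13.8 -10. ] [ 0. -0.  0.] axis off x,y deg 0.6 -1.9
2 0.06 4 2.2 [ 20.2 -16.2 -58.    2.7 -13.2 -10. ] [ 0. -0.  0.] axis off x,y deg 0.0 -2.1
2 0 1 2.5 [ 19.3  -5.2 -58.   -1.4  -2.3 -10. ] [ 0. -0.  0.] axis off x,y deg 0.2 -2.2
2 0 4 2.5 [ 19.3  -5.2 -58.   -1.7  -2.2 -10. ] [ 0. -0.  0.] axis off x,y deg 0.0 -2.2
2 -0.012 1 2.4 [ 18.9  -3.  -55.9  -6.9  -2.  -10. ] [ 0. -0. -0.] axis off x,y deg -0.0 -2.2
2 -0.012 4 2.4 [ 18.9  -3.  -55.9  -6.9  -2.  -10. ] [ 0. -0. -0.] axis off x,y deg -0.0 -2.2
4 0.12 1 0.4 [ 23.8 -27.2 -57.8   9.4 -25.3 -10. ] [ 0. -0.  0.] axis off x,y deg 0.4 -0.8
4 0.12 4 0.4 [ 23.6 -27.3 -57.8   8.8 -24.9 -10. ] [ 0. -0.  0.] axis off x,y deg 0.0 -0.9
4 0.06 1 2.2 [ 20.3 -16.1 -57.8   3.2 -13.9 -10. ] [ 0. -0.  0.] axis off x,y deg 0.6 -2.0
4 0.06 4 2.3 [ 20.1 -16.2 -57.8   2.3 -13.4 -10. ] [ 0. -0.  0.] axis off x,y deg 0.0 -2.2
4 0 1 2.7 [ 18.9  -5.1 -56.3  -5.   -4.  -10. ] [ 0. -0.  0.] axis off x,y deg 0.2 -2.3
4 0 4 2.8 [ 18.8  -5.1 -56.1  -5.9  -4.  -10. ] [ 0. -0.  0.] axis off x,y deg 0.0 -2.4
4 -0.012 1 2.7 [ 18.1  -2.9 -53.9 -11.4  -4.  -10. ] [ 0. -0. -0.] axis off x,y deg -0.0 -2.3
4 -0.012 4 2.7 [ 18.1  -2.9 -53.9 -11.3  -4.  -10. ] [ 0. -0. -0.] axis off x,y deg -0.0 -2.3
```

```bash
cat >> kin3.py <<'E'
def kR(q,dl): # grasp axes with tool axis leaned dl deg towards -YK, spun by q rad about itself
    Q=Ro.from_rotvec(XK*np.radians(dl)).as_matrix();A=Q@knobR(0)
    return A@R("z",-np.degrees(q))
E
python3 - <<'E'
from kin3 import *
for h in(.04,-.0125):
 for dl in(3,4,5):
  for y in(0,2.5):
   print(h,dl,y,[np.round(s,1).tolist() for s in iks(KG+h*N-.001*YK,kR(y,dl),25)])
go(KG+.04*N-.001*YK,kR(0,4))
go(KG-.0125*N-.001*YK,kR(0,4))
E
```

```text
0.04 3 0 [[17.5, -11.8, -53.7, -8.1, -13.2, 6.2]]
0.04 3 2.5 [[17.5, -11.8, -53.7, -8.1, -13.2, 149.5]]
0.04 4 0 [[14.0, -10.8, -49.4, -16.5, -17.2, 17.0]]
0.04 4 2.5 [[14.0, -10.8, -49.4, -16.5, -17.2, 160.3]]
0.04 5 0 [[10.5, -9.8, -46.1, -22.7, -20.6, 25.4]]
0.04 5 2.5 [[10.5, -9.8, -46.1, -22.7, -20.6, 168.7]]
-0.0125 3 0 [[14.1, -2.3, -48.2, -22.6, -9.8, 23.3]]
-0.0125 3 2.5 [[14.1, -2.3, -48.2, -22.6, -9.8, 166.6]]
-0.0125 4 0 [[10.3, -1.6, -44.6, -29.4, -14.2, 32.9]]
-0.0125 4 2.5 []
-0.0125 5 0 [[7.2, -1.0, -42.2, -33.8, -17.6, 39.4]]
-0.0125 5 2.5 []
row [-0.0122, 0.0006, 0.0006] [0.57, -3.25, -0.71] | q [18.0, -11.9, -58.3, 4.1, -9.2, -6.8] tcp [0.4594, -0.0568, 0.1495] t 2.7167
row [-0.0115, 0.0001, 0.053] [0.57, -3.25, -0.71] | q [18.0, -11.9, -58.3, 4.1, -9.2, -6.8] tcp [0.4594, -0.0568, 0.1495] t 2.7167
```

```bash
echo '[{"trans":[-0.004, 0, 0], "turn_vec":[0.3, -1, -0.3]}, {"trans":[-0.008, 0, 0], "turn_vec":[0.6, -2.2, -0.7]}, {"trans":[-0.012, 0, 0], "turn_vec":[0.6, -2.2, -0.7]}, {"trans":[-0.012, 0, 0], "turn_vec":[0.6, -2.2, -0.7]}, {"trans":[-0.012, 0, 0], "turn_vec":[0.6, -2.2, -0.7]}]' | python3 drive.py && python3 -c "
from kin3 import *
go(KG+.04*N-.001*YK,kR(0,3))
go(KG-.0125*N-.001*YK,kR(0,3))"
```

```text
time_s: 3.13
tcp_pos: [0.4566, -0.0444, 0.1516]
eef_rot: [-144.7, 2.4, -72.7]
contact_force: [-0.2, -0.1, 0.5]
gripper_width: 0.0881
gripper_force: 0.0
row [0.0006, 0.0021, 0.0017] [-0.27, 0.02, 0.09] | q [16.8, -11.8, -52.9, -9.4, -13.8, 8.1] tcp [0.4566, -0.0444, 0.1516] t 3.1333
row [0.0034, 0.0023, 0.0541] [-0.27, 0.02, 0.09] | q [16.8, -11.8, -52.9, -9.4, -13.8, 8.1] tcp [0.4566, -0.0444, 0.1516] t 3.1333
```

```bash
echo '[{"trans":[0.001, 0.0023, 0.01], "turn_vec":[-0.3, 0, 0]}, {"trans":[0.0015, 0.0023, 0.02], "turn_vec":[-0.3, 0, 0]}, {"trans":[0.002, 0.0023, 0.03], "turn_vec":[-0.3, 0, 0]}, {"trans":[0.003, 0.0023, 0.04], "turn_vec":[-0.3, 0, 0]}, {"trans":[0.0035, 0.0023, 0.048], "turn_vec":[-0.3, 0, 0]}, {"trans":[0.0035, 0.0023, 0.054], "turn_vec":[-0.3, 0, 0]}, {"trans":[0.0035, 0.0023, 0.054], "turn_vec":[-0.3, 0, 0]}, {"trans":[0.0035, 0.0023, 0.054], "turn_vec":[-0.3, 0, 0]}]' | python3 drive.py && python3 -c "
from kin3 import *
go(KG-.0125*N-.001*YK,kR(0,3))"
```

```text
time_s: 3.8
tcp_pos: [0.4852, -0.0371, 0.1051]
eef_rot: [-145.1, 2.4, -72.7]
contact_force: [-0.5, -0.8, -0.1]
gripper_width: 0.0875
gripper_force: 0.0
row [-0.0001, -0.0003, -0.0008] [0.15, 0.03, 0.09] | q [13.2, -1.9, -47.4, -24.0, -10.7, 25.6] tcp [0.4852, -0.0371, 0.1051] t 3.8
```

Right on target. Next I close firmly.

```bash
echo '[{}, {}, {}, {}, {}, {}, {}, {}, {}]' | python3 drive.py 0 60 && echo '[{"turn_vec":[0, 0, -2]}, {"turn_vec":[0, 0, -4]}, {"turn_vec":[0, 0, -6]}, {"turn_vec":[0, 0, -8]}, {"turn_vec":[0, 0, -10]}, {"turn_vec":[0, 0, -12]}]' | python3 drive.py
```

```text
time_s: 4.55
tcp_pos: [0.4856, -0.0368, 0.1049]
eef_rot: [-145.1, 2.4, -72.7]
contact_force: [-0.3, -0.6, 0.1]
gripper_width: 0.0334
gripper_force: 0.0
time_s: 5.05
tcp_pos: [0.4855, -0.0368, 0.1048]
eef_rot: [-145.2, -4.4, -62.9]
contact_force: [0.9, 0.0, 1.2]
gripper_width: 0.0184
gripper_force: 61.3
```

```bash
echo '[{"turn_vec":[0, 0, -4]}, {"turn_vec":[0, 0, -8]}, {"turn_vec":[0, 0, -12]}, {"turn_vec":[0, 0, -16]}, {"turn_vec":[0, 0, -20]}, {"turn_vec":[0, 0, -24]}, {"turn_vec":[0, 0, -28]}, {"turn_vec":[0, 0, -32]}, {"turn_vec":[0, 0, -36]}, {"turn_vec":[0, 0, -36]}]' | python3 drive.py
python3 - <<'E'
from kin3 import *
from plant import r, imaging, ticket, get_state
s=get_state();print(s["moment"],np.round(s["joints"],1))
d={n:imaging.capture(n) for n in("wrist","side","top")};pickle.dump(d,open("c2.pkl","wb"))
cv2.imwrite("pics/e.png",np.hstack([d["side"]["frame"][150:280,200:350].repeat(2,0).repeat(2,1),d["top"]["frame"][150:280,180:330].repeat(2,0).repeat(2,1)])[:,:,::-1])
E
```

```text
time_s: 5.88
tcp_pos: [0.4854, -0.0366, 0.1048]
eef_rot: [-153.3, -23.4, -30.9]
contact_force: [-0.1, 4.1, 2.6]
gripper_width: 0.0182
gripper_force: 60.4
[-0.68213255  2.648369    0.17903991] [ 13.2  -1.9 -47.4 -24.1 -10.7  73.9]
```

View pics/e.png

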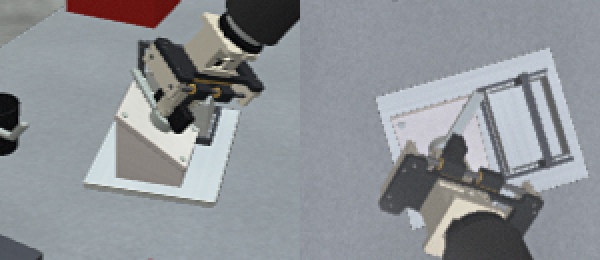

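The knob and tongue have followed the twist to about 48°, with the tongue at (465,110) in the right crop pointing up the slope. The bin is still in its bay, so I keep turning.

```bash
echo '[{"turn_vec":[0, 0, -4]}, {"turn_vec":[0, 0, -8]}, {"turn_vec":[0, 0, -12]}, {"turn_vec":[0, 0, -16]}, {"turn_vec":[0, 0, -20]}, {"turn_vec":[0, 0, -24]}, {"turn_vec":[0, 0, -28]}, {"turn_vec":[0, 0, -32]}, {"turn_vec":[0, 0, -36]}, {"turn_vec":[0, 0, -40]}, {"turn_vec":[0, 0, -44]}, {"turn_vec":[0, 0, -48]}]' | python3 drive.py && echo '[{"turn_vec":[0, 0, -4]}, {"turn_vec":[0, 0, -8]}, {"turn_vec":[0, 0, -12]}, {"turn_vec":[0, 0, -16]}, {"turn_vec":[0, 0, -20]}, {"turn_vec":[0, 0, -24]}, {"turn_vec":[0, 0, -28]}, {"turn_vec":[0, 0, -32]}, {"turn_vec":[0, 0, -36]}, {"turn_vec":[0, 0, -40]}, {"turn_vec":[0, 0, -44]}, {"turn_vec":[0, 0, -46]}]' | python3 drive.py
python3 - <<'E'
from kin3 import *
from plant import r, imaging, ticket, get_state
s=get_state();print(s["moment"],np.round(s["joints"],1))
E
```

```text
time_s: 7.03
tcp_pos: [0.4857, -0.0364, 0.105]
eef_rot: [178.7, -35.0, 23.0]
contact_force: [0.8, 8.2, -0.8]
gripper_width: 0.0182
gripper_force: 60.1
time_s: 8.03
tcp_pos: [0.4856, -0.0361, 0.105]
eef_rot: [152.6, -22.7, 74.2]
contact_force: [-2.7, 12.4, -0.7]
gripper_width: 0.018
gripper_force: 59.9
[1.55174753 1.78874433 1.52972445] [ 13.3  -1.9 -47.4 -24.2 -10.7 167.8]
```

```bash
echo '[{"turn_vec":[0, 0, -1]}, {"turn_vec":[0, 0, -1]}, {"turn_vec":[0, 0, -1]}, {"turn_vec":[0, 0, -1]}]' | python3 drive.py && echo '[{}, {}, {}, {}, {}, {}, {}, {}, {}]' | python3 drive.py 0.06 && echo '[{"trans":[0, 0, -0.015]}, {"trans":[0, 0, -0.03]}, {"trans":[0, 0, -0.045]}, {"trans":[0, 0, -0.06]}, {"trans":[0, 0, -0.08]}, {"trans":[0, 0, -0.1]}, {"trans":[0, 0, -0.12]}, {"trans":[0, 0, -0.12]}]' | python3 drive.py
python3 - <<'E'
from kin3 import *
from plant import r, imaging, ticket, get_state
go(KG+.12*N,kR(2.45,3))
d={n:imaging.capture(n) for n in("wrist","side","top")};pickle.dump(d,open("c3.pkl","wb"))
B=np.c_[XK,YK,N]
for n in d:
    c=d[n];P=cloud(c);L=(P-KG)@B*1000;f=c["frame"].max(-1)
    m=(np.hypot(L[...,0],L[...,1])<45)&(f<75)&(L[...,2]>13)&(L[...,2]<24)
    if m.sum()>20: print(n,m.sum(),rect(L[m][:,:2]/1000))
    m=(np.hypot(L[...,0],L[...,1])>45)&(np.hypot(L[...,0],L[...,1])<110)&(abs(L[...,2]+24)<6)
    q=L[m];print(" tongue",m.sum(),np.median(q,0) if len(q) else"")
E
```

```text
time_s: 8.37
tcp_pos: [0.4856, -0.036, 0.105]
eef_rot: [152.3, -22.3, 75.0]
contact_force: [-2.5, 10.8, -1.4]
gripper_width: 0.0179
gripper_force: 59.9
time_s: 9.12
tcp_pos: [0.4856, -0.0369, 0.105]
eef_rot: [152.2, -22.2, 75.1]
contact_force: [-0.2, -0.5, 0.3]
gripper_width: 0.06
gripper_force: 0.0
time_s: 9.78
tcp_pos: [0.4211, -0.0615, 0.2066]
eef_rot: [151.9, -22.3, 75.2]
contact_force: [0.7, -0.1, -0.2]
gripper_width: 0.0604
gripper_force: 0.0
row [0.0053, -0.0063, -0.0105] [0.15, -0.13, 2.78] | q [15.1, -21.8, -50.3, -7.2, -26.5, 149.8] tcp [0.4211, -0.0615, 0.2066] t 9.7833
wrist 1320 ((0.9758539199829102, -0.7804985046386719), (73.21186065673828, 17.218429565429688), 53.474517822265625)
 tongue 966 [ 41.40722893  52.4862671  -24.7324883 ]
side 84 ((-1.3362503051757812, 2.539154052734375), (75.00743865966797, 19.63079833984375), 50.12019729614258)
 tongue 97 [ 35.94461906  51.75050031 -25.25996429]
top 137 ((3.7864723205566406, -0.5514945983886719), (70.51203155517578, 15.297760009765625), 53.28485107421875)
 tongue 134 [ 43.27302825  54.04480429 -24.77370045]
```

Run:
```python
from kin3 import *
d=pickle.load(open("c3.pkl","rb"));d0=pickle.load(open("c0.pkl","rb"));d["top0"]=d0["top"];d["side0"]=d0["side"]
BE=ORG+S@[0,-.105,.152];print(BE)
for n in d:
    c=d[n];P=cloud(c);L=(P-BE)@S*1000;f=c["frame"].max(-1)
    m=(abs(L[...,0])<80)&(abs(L[...,1])<22)&(L[...,2]>-14)&(L[...,2]<15)&(f<130);q=L[m]
    if len(q)>20:
        print(n,len(q),rect(q[:,:2]/1000),"z",np.percentile(q[:,2],[10,50,90,97]))
def mid(a,b): return (a+b)/2
for n in("top0","side0","top","side"):
    c=d[n];P=cloud(c);z=P[...,2]
    m=(P[...,0]>.5)&(P[...,0]<.68)&(P[...,1]>.2)&(P[...,1]<.4)&(z>.19)&(z<.25);q=P[m]
    s=q[(q[:,0]>.54)&(q[:,0]<.6)];l=s[s[:,1]>.293];r_=s[s[:,1]<.293]
    o=[]
    for k in(l,r_):
        A=np.polyfit(k[:,0],k[:,1],1);o.append(np.polyval(A,.56));print(n,len(k),"slope deg",np.degrees(np.arctan(A[0])).round(2),"y at .56",o[-1].round(4),"ztop",np.percentile(k[:,2],[50,90]).round(4))
    t=q[(q[:,0]<.55)&(q[:,2]>.23)];print("  tip x",t[:,0].mean(),"minx",q[:,0].min(),"maxx",q[:,0].max(),"y",[t[t[:,1]>.293][:,1].mean(),t[t[:,1]<.293][:,1].mean()])
```

```text
[ 0.53051583 -0.15315111  0.152     ]
wrist 474 ((1.0020294189453125, 0.23813295364379883), (10.253409385681152, 124.89340209960938), 89.9823226928711) z [-11.14737655   0.16250142   5.14927605   5.50554624]
side 172 ((-0.0442047119140625, 2.1966934204101562), (18.771392822265625, 126.38076782226562), 89.01952362060547) z [-7.23141261 -0.18159688  4.08833934  4.96392658]
top 188 ((1.4505233764648438, 1.053194522857666), (9.89165210723877, 121.5574951171875), 89.82416534423828) z [2.65800564 4.99038178 6.90106885 7.56631048]
top0 190 ((1.1759910583496094, 0.6306052207946777), (10.40346622467041, 122.35134887695312), 89.95285034179688) z [2.38097407 4.73597669 6.68869725 7.83626171]
side0 166 ((-0.6802635192871094, 1.6004772186279297), (17.75707244873047, 125.153076171875), 88.58466339111328) z [-6.55335221  0.25148634  4.46076299  5.36810689]
top0 115 slope deg -1.68 y at .56 0.3198 ztop [0.215  0.2184]
top0 116 slope deg -1.68 y at .56 0.264 ztop [0.2149 0.2184]
  tip x 0.5308678974671648 minx 0.5239979579769175 maxx 0.6546322137841083 y [np.float64(0.3211508608473344), np.float64(0.2655029531090119)]
side0 94 slope deg -2.84 y at .56 0.3239 ztop [0.2126 0.2158]
side0 88 slope deg -2.12 y at .56 0.2677 ztop [0.2123 0.2155]
  tip x 0.5265620421317956 minx 0.5220632113393252 maxx 0.6490769757542848 y [np.float64(0.32510809675063557), np.float64(0.2681977390407838)]
top 117 slope deg -1.81 y at .56 0.3197 ztop [0.2152 0.2185]
top 116 slope deg -1.94 y at .56 0.2641 ztop [0.2149 0.2183]
  tip x 0.5304366483940273 minx 0.5239028035194999 maxx 0.6543310426757603 y [np.float64(0.3210040307091032), np.float64(0.2654875240388505)]
side 95 slope deg -3.05 y at .56 0.324 ztop [0.2128 0.2158]
side 85 slope deg -3.01 y at .56 0.2679 ztop [0.212  0.2151]
  tip x 0.5266357963701117 minx 0.521515022644075 maxx 0.6499111830349708 y [np.float64(0.32421520260320236), np.float64(0.2687428583430776)]
```

```bash
cat >> kin3.py <<'E'
BE=ORG+S@[.0005,.0005,.152]
HS=np.array([.560,.2935,.220])
E
python3 - <<'E'
from kin3 import *
for y in(-164.55,15.45): print(y,[np.round(s,1).tolist() for s in iks(BE-[0,0,.0188],downR(y),20)],[np.round(s,1).tolist() for s in iks(BE+[0,0,.15],downR(y),20)])
for y in(87.8,-92.2): print(y,[np.round(s,1).tolist() for s in iks(HS+[-.12,0,.02],downR(y),20)],[np.round(s,1).tolist() for s in iks(HS-[0,0,.0188],downR(y),20)])
go(KG+.2*N,downR(15.45));go(BE+[0,0,.12],downR(15.45));go(BE+[0,0,.12],downR(-164.55))
E
```

```text
-164.55 [[16.7, 9.4, -28.0, -0.0, -52.6, -91.3]] [[16.7, 1.8, -13.3, -0.0, -74.9, -91.3]]
15.45 [[16.7, 9.4, -28.0, 0.0, -52.6, 88.7]] [[16.7, 1.8, -13.3, 0.0, -74.9, 88.7]]
87.8 [[55.2, 6.1, -16.6, 0.0, -67.2, 122.6]] [[45.5, 17.5, -7.3, 0.0, -65.3, 132.3]]
-92.2 [[55.2, 6.1, -16.6, -0.0, -67.2, -57.4]] [[45.5, 17.5, -7.3, -0.0, -65.3, -47.7]]
row [0.0095, -0.0075, -0.0933] [13.46, -33.77, 52.31] | q [15.2, -21.3, -50.4, -7.3, -26.2, 149.9] tcp [0.4212, -0.0611, 0.2033] t 9.9333
row [0.0542, 0.0919, -0.0104] [13.46, -33.77, 52.31] | q [15.2, -21.3, -50.4, -7.3, -26.2, 149.9] tcp [0.4212, -0.0611, 0.2033] t 9.9333
row [0.0542, 0.0919, -0.0104] [39.93, 15.92, -121.25] | q [15.2, -21.3, -50.4, -7.3, -26.2, 149.9] tcp [0.4212, -0.0611, 0.2033] t 9.9333
```

```bash
echo '[{"trans":[0, 0, -0.02], "turn_vec":[1, -3, 5]}, {"trans":[0, 0, -0.04], "turn_vec":[2.5, -6.5, 10]}, {"trans":[0, 0, -0.06], "turn_vec":[4, -10, 15]}, {"trans":[0.005, 0.01, -0.07], "turn_vec":[5.3, -13.5, 21]}, {"trans":[0.015, 0.025, -0.07], "turn_vec":[7, -17, 26]}, {"trans":[0.025, 0.04, -0.07], "turn_vec":[8.3, -20.5, 31.5]}, {"trans":[0.035, 0.055, -0.065], "turn_vec":[9.5, -24, 37]}, {"trans":[0.045, 0.07, -0.06], "turn_vec":[11, -27.5, 42.5]}, {"trans":[0.0542, 0.085, -0.05], "turn_vec":[12.5, -31, 48]}, {"trans":[0.0542, 0.0919, -0.04], "turn_vec":[13.5, -33.8, 52.3]}, {"trans":[0.0542, 0.0919, -0.03], "turn_vec":[13.5, -33.8, 52.3]}, {"trans":[0.0542, 0.0919, -0.02], "turn_vec":[13.5, -33.8, 52.3]}]' | python3 drive.py 0.05 && python3 -c "
from kin3 import *
go(BE+[0,0,.06],downR(15.45)); go(BE-[0,0,.0178],downR(15.45))"
```

```text
time_s: 10.93
tcp_pos: [0.4991, -0.053, 0.2765]
eef_rot: [-180.0, 0.3, 15.5]
contact_force: [-1.1, -0.2, -0.3]
gripper_width: 0.0494
gripper_force: 0.0
row [0.0045, -0.0006, 0.0645] [-0.03, 0.35, 0.01] | q [16.4, 2.5, -15.8, -0.0, -72.1, 89.1] tcp [0.4991, -0.053, 0.2765] t 10.9333
row [0.005, -0.0006, 0.1423] [-0.03, 0.35, 0.01] | q [16.4, 2.5, -15.8, -0.0, -72.1, 89.1] tcp [0.4991, -0.053, 0.2765] t 10.9333
```

```bash
sed -i 's/^BE=.*/BE=ORG+S@[.0005,-.1045,.152]/' kin3.py
python3 - <<'E'
from kin3 import *
print(BE)
for y in(15.45,): print(y,[np.round(s,1).tolist() for s in iks(BE-[0,0,.0188],downR(y),20)],[np.round(s,1).tolist() for s in iks(BE+[0,0,.15],downR(y),20)])
go(BE+[0,0,.06],downR(15.45)); go(BE-[0,0,.0178],downR(15.45))
E
```

```text
[ 0.53086456 -0.15253598  0.152     ]
15.45 [[4.5, 13.7, -22.4, 0.0, -54.0, 100.9]] [[4.5, 6.5, -8.1, 0.0, -75.4, 100.9]]
row [0.0045, 0.1044, 0.0644] [-0.03, 0.35, 0.01] | q [16.4, 2.5, -15.8, -0.0, -72.1, 89.1] tcp [0.4991, -0.053, 0.2765] t 10.9333
row [0.005, 0.1044, 0.1422] [-0.03, 0.35, 0.01] | q [16.4, 2.5, -15.8, -0.0, -72.1, 89.1] tcp [0.4991, -0.053, 0.2765] t 10.9333
```

```bash
echo '[{"trans":[0, 0.03, 0], "turn_vec":[0, 0.3, 0]}, {"trans":[0.003, 0.06, 0], "turn_vec":[0, 0.3, 0]}, {"trans":[0.005, 0.09, 0.015], "turn_vec":[0, 0.3, 0]}, {"trans":[0.005, 0.1044, 0.04], "turn_vec":[0, 0.3, 0]}, {"trans":[0.005, 0.1044, 0.064], "turn_vec":[0, 0.3, 0]}, {"trans":[0.005, 0.1044, 0.09], "turn_vec":[0, 0.3, 0]}, {"trans":[0.005, 0.1044, 0.11], "turn_vec":[0, 0.3, 0]}, {"trans":[0.005, 0.1044, 0.127], "turn_vec":[0, 0.3, 0]}, {"trans":[0.005, 0.1044, 0.137], "turn_vec":[0, 0.3, 0]}, {"trans":[0.005, 0.1044, 0.142], "turn_vec":[0, 0.3, 0]}, {"trans":[0.005, 0.1044, 0.142], "turn_vec":[0, 0.3, 0]}, {"trans":[0.005, 0.1044, 0.142], "turn_vec":[0, 0.3, 0]}]' | python3 drive.py && python3 -c "
from kin3 import *
go(BE-[0,0,.0178],downR(15.45))"
```

```text
time_s: 11.93
tcp_pos: [0.5305, -0.1526, 0.1383]
eef_rot: [180.0, -0.2, 15.5]
contact_force: [0.3, -0.8, -0.1]
gripper_width: 0.0502
gripper_force: 0.0
row [0.0003, 0.0, 0.0041] [0.02, -0.24, 0.07] | q [4.3, 13.2, -22.1, -0.0, -54.4, 101.3] tcp [0.5305, -0.1526, 0.1383] t 11.9333
```

```bash
echo '[{}, {}, {}, {}, {}, {}, {}, {}, {}, {}, {}, {}]' | python3 drive.py 0 40
```

```text
time_s: 12.93
tcp_pos: [0.5303, -0.1528, 0.1378]
eef_rot: [180.0, -0.2, 15.5]
contact_force: [0.8, -0.8, 1.5]
gripper_width: 0.0096
gripper_force: 40.0
```

```bash
echo '[{"trans":[0, 0, -0.008]}, {"trans":[0, 0, -0.018]}, {"trans":[0, 0, -0.032]}, {"trans":[0, 0, -0.05]}, {"trans":[0, 0, -0.07]}, {"trans":[0, 0, -0.09]}, {"trans":[0, 0, -0.11]}, {"trans":[0, 0, -0.13]}, {"trans":[0, 0, -0.15]}, {"trans":[0, 0, -0.168]}, {"trans":[0, 0, -0.175]}, {"trans":[0, 0, -0.178]}]' | python3 drive.py
python3 - <<'E'
from kin3 import *
from plant import r, imaging, ticket, get_state
H=rz(-2.2)
go(HS+H@[-.13,0,0]+[0,0,.095],downR(87.8))
s=imaging.capture("side");P=cloud(s);m=(abs(P[...,0]-.53)<.15)&(abs(P[...,1]+.15)<.15)&(P[...,2]>.15)&(P[...,2]<.27);print(m.sum())
cv2.imwrite("pics/f.png",np.hstack([s["frame"],imaging.capture("top")["frame"]])[100:350,:,::-1][:, :800])
E
```

```text
time_s: 13.93
tcp_pos: [0.53, -0.1528, 0.3176]
eef_rot: [180.0, -0.4, 15.5]
contact_force: [0.1, -0.1, -2.4]
gripper_width: 0.0095
gripper_force: 40.0
row [0.0241, -0.4616, 0.0026] [0.25, -0.3, -72.33] | q [4.2, 6.0, -6.7, -0.0, -77.0, 101.2] tcp [0.53, -0.1528, 0.3176] t 13.9333
1353
```

View pics/f.png

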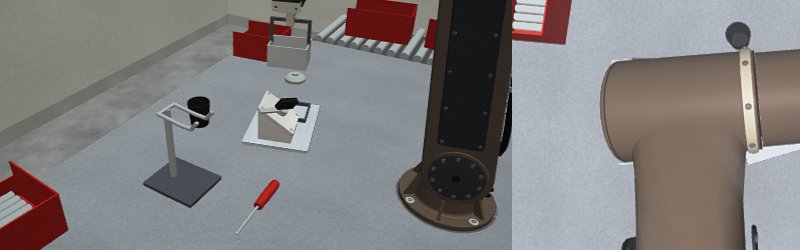

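The bin hangs level from the gripper at (290,50), clear of the bay. The knob at (287,103) has stayed open and the other objects are undisturbed.

```bash
echo '[{"trans":[0.001, -0.015, 0], "turn_vec":[0, 0, -2]}, {"trans":[0.002, -0.04, 0], "turn_vec":[0, 0, -6]}, {"trans":[0.004, -0.07, 0], "turn_vec":[0, 0, -10]}, {"trans":[0.006, -0.1, 0], "turn_vec":[0, 0, -15]}, {"trans":[0.008, -0.13, 0], "turn_vec":[0, 0, -20]}, {"trans":[0.01, -0.16, 0], "turn_vec":[0, 0, -25]}, {"trans":[0.011, -0.19, 0], "turn_vec":[0, 0, -30]}, {"trans":[0.012, -0.22, 0], "turn_vec":[0, 0, -35]}, {"trans":[0.013, -0.25, 0], "turn_vec":[0, 0, -40]}, {"trans":[0.015, -0.28, 0], "turn_vec":[0, 0, -45]}, {"trans":[0.017, -0.305, 0], "turn_vec":[0, 0, -49]}, {"trans":[0.018, -0.32, 0], "turn_vec":[0, 0, -52]}]' | python3 drive.py && python3 -c "
from kin3 import *
go(HS+rz(-2.2)@[-.13,0,0]+[0,0,.095],downR(87.8))"
```

```text
time_s: 15.03
tcp_pos: [0.4604, 0.1623, 0.3143]
eef_rot: [179.9, -0.0, 67.8]
contact_force: [0.2, -1.0, -2.1]
gripper_width: 0.0095
gripper_force: 40.0
row [0.1146, -0.0795, -0.0007] [0.07, -0.03, -20.03] | q [42.6, -0.2, -13.7, 0.0, -76.4, 115.2] tcp [0.4604, 0.1623, 0.3143] t 15.0333
```

```bash
echo '[{"trans":[0.01, -0.007, 0], "turn_vec":[0, 0, -2]}, {"trans":[0.03, -0.02, 0], "turn_vec":[0, 0, -6]}, {"trans":[0.055, -0.038, 0], "turn_vec":[0, 0, -10]}, {"trans":[0.08, -0.055, 0], "turn_vec":[0, 0, -14]}, {"trans":[0.1, -0.07, 0], "turn_vec":[0, 0, -18]}, {"trans":[0.11, -0.077, 0], "turn_vec":[0, 0, -20]}, {"trans":[0.1146, -0.0795, 0], "turn_vec":[0, 0, -20]}, {"trans":[0.1146, -0.0795, 0], "turn_vec":[0, 0, -20]}]' | python3 drive.py && python3 -c "
from kin3 import *
from plant import r, imaging, ticket, get_state
t=HS+rz(-2.2)@[-.13,0,0]-[0,0,.0142]+[0,0,.037]
go(t,downR(87.8))
d={n:imaging.capture(n) for n in('wrist','side','top')};pickle.dump(d,open('c4.pkl','wb'))
cv2.imwrite('pics/g.png',np.hstack([d['side']['frame'][130:,:330],d['top']['frame'][100:354,20:300]])[:,:,::-1])
"
```

```text
time_s: 15.7
tcp_pos: [0.4319, 0.297, 0.3149]
eef_rot: [179.9, 0.0, 87.4]
contact_force: [0.7, 0.1, -1.7]
gripper_width: 0.0098
gripper_force: 40.0
row [0.0015, -0.002, 0.0721] [0.14, 0.02, -0.37] | q [56.1, 3.4, -9.9, 0.1, -76.6, 121.3] tcp [0.4319, 0.297, 0.3149] t 15.7
```

View pics/g.png

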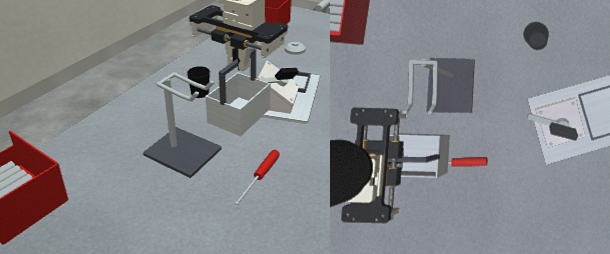

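The bin is level in the gripper, in front of the prongs (side crop: bail at (237,75), prong tips at (208,92)). The knob and the other objects are undisturbed. I check the bin's pose before lowering.

Run:
```python
from kin3 import *
d=pickle.load(open("c4.pkl","rb"))
for n in d:
    P=cloud(d[n]);z=P[...,2]
    for lo,hi in((.18,.268),(.315,.337)):
        m=(abs(P[...,0]-.432)<.09)&(abs(P[...,1]-.297)<.1)&(z>lo)&(z<hi);q=P[m]
        if len(q)>30:print(n,lo,len(q),rect(q[:,:2]),np.percentile(q[:,2],[2,50,98]).round(3))
```

```text
wrist 0.18 9440 ((433.2913513183594, 299.3445129394531), (120.37041473388672, 90.4412612915039), 87.35689544677734) [0.191 0.193 0.26 ]
wrist 0.315 3387 ((433.36431884765625, 306.8445129394531), (104.07492065429688, 39.542659759521484), 71.34429168701172) [0.319 0.334 0.336]
side 0.18 2826 ((431.4887390136719, 297.4518127441406), (126.44396209716797, 94.04006958007812), 87.25519561767578) [0.19  0.228 0.26 ]
side 0.315 348 ((428.73504638671875, 299.1262512207031), (122.06362915039062, 40.7113037109375), 73.96224212646484) [0.316 0.329 0.336]
top 0.18 1802 ((433.300048828125, 294.25225830078125), (121.38787841796875, 90.73519134521484), 87.67912292480469) [0.19  0.194 0.261]
top 0.315 213 ((428.16448974609375, 271.0306091308594), (70.92160034179688, 35.58403396606445), 72.130126953125) [0.318 0.334 0.337]
```

```bash
echo '[{"trans":[0.0015, -0.002, 0.01]}, {"trans":[0.0015, -0.002, 0.025]}, {"trans":[0.0015, -0.002, 0.04]}, {"trans":[0.0015, -0.002, 0.055]}, {"trans":[0.0015, -0.002, 0.065]}, {"trans":[0.0015, -0.002, 0.072]}, {"trans":[0.0015, -0.002, 0.072]}]' | python3 drive.py && python3 -c "
from kin3 import *
go(HS-[0,0,.0142]+[0.001,0,.037],downR(87.8))"
```

```text
time_s: 16.43
tcp_pos: [0.4299, 0.2973, 0.2423]
eef_rot: [179.9, 0.0, 87.4]
contact_force: [-0.4, -0.9, -2.1]
gripper_width: 0.0095
gripper_force: 40.0
row [0.0021, 0.1311, -0.0003] [0.1, 0.04, -0.38] | q [56.3, 5.5, -17.1, 0.1, -67.4, 121.1] tcp [0.4299, 0.2973, 0.2423] t 16.4333
```

```bash
echo '[{"trans":[0, 0.01, 0]}, {"trans":[0, 0.025, 0]}, {"trans":[0, 0.04, 0]}, {"trans":[0, 0.055, 0]}, {"trans":[0, 0.07, 0]}, {"trans":[0, 0.085, 0]}, {"trans":[0, 0.1, 0]}, {"trans":[0.001, 0.113, 0]}, {"trans":[0.001, 0.123, 0]}, {"trans":[0.001, 0.13, 0]}, {"trans":[0.001, 0.131, 0]}, {"trans":[0.001, 0.131, 0]}]' | python3 drive.py && python3 -c "
from kin3 import *
go(HS-[0,0,.0142],downR(87.8))"
```

```text
time_s: 17.43
tcp_pos: [0.5616, 0.2933, 0.2441]
eef_rot: [179.8, -0.1, 87.4]
contact_force: [0.0, -0.9, -2.5]
gripper_width: 0.0096
gripper_force: 40.0
row [0.0001, -0.0017, 0.0383] [0.17, -0.05, -0.37] | q [45.3, 16.0, -3.6, 0.1, -70.3, 132.1] tcp [0.5616, 0.2933, 0.2441] t 17.4333
```

```bash
echo '[{"trans":[0, 0, 0.006]}, {"trans":[0, 0, 0.012]}, {"trans":[0, 0, 0.018]}, {"trans":[0, 0, 0.023]}, {"trans":[0, 0, 0.027]}, {"trans":[0, 0, 0.03]}, {"trans":[0, 0, 0.033]}, {"trans":[0, 0, 0.033]}]' | python3 drive.py && python3 -c "
from kin3 import *
go(HS-[0,0,.0142],downR(87.8))"
```

```text
time_s: 18.1
tcp_pos: [0.5612, 0.2934, 0.2106]
eef_rot: [179.8, -0.0, 87.5]
contact_force: [0.7, -0.9, -2.5]
gripper_width: 0.0091
gripper_force: 40.0
row [-0.0, -0.0012, 0.0048] [0.15, -0.03, -0.33] | q [45.3, 17.2, -6.4, 0.1, -66.3, 132.1] tcp [0.5612, 0.2934, 0.2106] t 18.1
```

```bash
echo '[{"trans":[0, 0, 0.0015]}, {"trans":[0, 0, 0.003]}, {"trans":[0, 0, 0.0045]}, {"trans":[0, 0, 0.0055]}, {"trans":[0, 0, 0.0055]}]' | python3 drive.py
python3 - <<'E'
from kin3 import *
from plant import r, imaging, ticket, get_state
d={n:imaging.capture(n) for n in('side','top')}
cv2.imwrite('pics/h.png',cv2.resize(d['side']['frame'][150:330,130:350],(660,540))[:,:,::-1])
E
```

```text
time_s: 18.52
tcp_pos: [0.5615, 0.2936, 0.2058]
eef_rot: [179.8, -0.1, 87.5]
contact_force: [0.6, 0.2, -3.4]
gripper_width: 0.0096
gripper_force: 40.0
```

View pics/h.png

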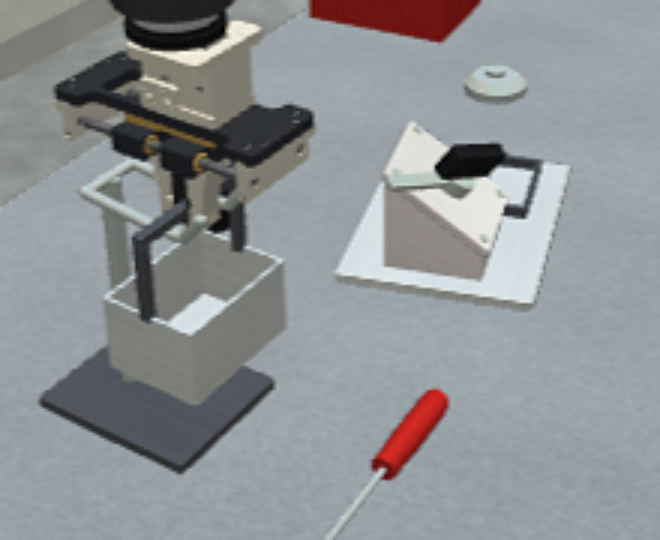

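The bail bar crosses above both prongs at (185,210), with the prongs between it and the bin. The force still shows the weight, so I lower until contact.

```bash
for i in 1 2; do echo '[{"trans":[0, 0, 0.0005]}, {"trans":[0, 0, 0.001]}, {"trans":[0, 0, 0.0015]}, {"trans":[0, 0, 0.0015]}]' | python3 drive.py | grep -E "tcp|contact"; done
```

```text
tcp_pos: [0.5616, 0.2936, 0.2056]
contact_force: [-3.3, -1.0, 5.5]
tcp_pos: [0.5616, 0.2936, 0.2054]
contact_force: [-6.6, -1.4, 13.3]
```

Seated: the prongs now carry the weight. I ease off and open slowly.

```bash
echo '[{"trans":[0, 0, -0.001]}, {"trans":[0, 0, -0.002]}, {"trans":[0, 0, -0.002]}, {"trans":[0, 0, -0.002]}]' | python3 drive.py && echo '[{}, {}, {}, {}, {}, {}, {}, {}]' | python3 drive.py 0.05 && echo '[{"trans":[0, 0, -0.01]}, {"trans":[0, 0, -0.02]}, {"trans":[0, 0, -0.035]}, {"trans":[0, 0, -0.05]}, {"trans":[0, 0, -0.07]}, {"trans":[0, 0, -0.09]}, {"trans":[0, 0, -0.11]}, {"trans":[0, 0, -0.13]}, {"trans":[0, 0, -0.14]}, {"trans":[0, 0, -0.14]}, {"trans":[0, 0, -0.14]}, {"trans":[0, 0, -0.14]}]' | python3 drive.py
python3 - <<'E'
from kin3 import *
from plant import r, imaging, ticket, get_state
d={n:imaging.capture(n) for n in('side','wrist','top')}
cv2.imwrite('pics/i.png',np.hstack([d['side']['frame'],d['wrist']['frame']])[:,:,::-1][:,100:900])
for n in d:
    P=cloud(d[n]);z=P[...,2];f=d[n]["frame"].max(-1)
    for lo,hi,k in((.07,.153,255),(.205,.232,110)):
        m=(abs(P[...,0]-.56)<.06)&(abs(P[...,1]-.294)<.08)&(z>lo)&(z<hi)&(f<=k);q=P[m]
        if len(q)>30:print(n,lo,len(q),rect(q[:,:2]),np.percentile(q[:,2],[2,50,98]).round(3))
E
```

```text
time_s: 19.62
tcp_pos: [0.5616, 0.2936, 0.2055]
eef_rot: [179.8, -0.1, 87.5]
contact_force: [-2.8, -0.4, 6.4]
gripper_width: 0.0096
gripper_force: 40.0
time_s: 20.28
tcp_pos: [0.5615, 0.2935, 0.2047]
eef_rot: [179.8, -0.1, 87.5]
contact_force: [0.9, 0.3, 0.1]
gripper_width: 0.0496
gripper_force: 0.0
time_s: 21.28
tcp_pos: [0.5605, 0.2933, 0.3437]
eef_rot: [179.9, -0.0, 87.5]
contact_force: [-0.3, 0.1, 0.1]
gripper_width: 0.0497
gripper_force: 0.0
side 0.07 2363 ((560.5828247070312, 294.3424072265625), (125.5715103149414, 95.33097839355469), 87.84794616699219) [0.08  0.118 0.149]
side 0.205 347 ((569.7449340820312, 294.322998046875), (107.04826354980469, 107.76290893554688), 43.533409118652344) [0.206 0.221 0.229]
wrist 0.07 4418 ((562.4195556640625, 294.0640563964844), (120.05492401123047, 90.22002410888672), 87.49618530273438) [0.082 0.084 0.151]
wrist 0.205 1098 ((562.0902099609375, 294.70233154296875), (110.99605560302734, 84.56855773925781), 57.102455139160156) [0.211 0.225 0.227]
top 0.07 1534 ((562.4896240234375, 294.479736328125), (126.5495376586914, 90.240234375), 87.45966339111328) [0.08  0.085 0.151]
top 0.205 236 ((561.00537109375, 292.63751220703125), (72.62857055664062, 112.92156982421875), 26.620296478271484) [0.21  0.225 0.228]
```

View pics/i.png

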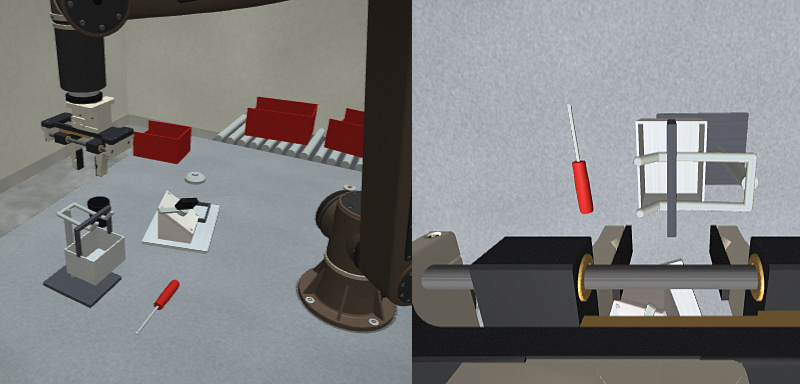

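The bin hangs level and centred on both prongs: the bail lies across them at (672,180), just behind the upturned tips at (640,160) and (640,212). The gripper is clear, the knob is open at (187,203), and the burr, cup and screwdriver are where they were.

```bash
python3 -c "
from plant import r, imaging, ticket, get_state
print(ticket.close_job())"
```

```text
the job is handed in; nothing more can be done
None
```

I handed the job in at about 21 s: the knob is at its open stop (about 2.5 rad, turned in one grasp), the bin hangs released and level on both prongs, the burr, cup and screwdriver look undisturbed, and no verdict was returned.

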